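# Find the blind hole of a spacer on a feeler pin and hold it hole-up

### The job

The brass spacer lying in the V-block has a blind hole in one of its four flats, and it is turned away underneath. Pick the spacer up by its two end discs and lower it, hole down, over the upright feeler pin until you feel the pin strike the bottom of the hole; then turn the spacer over (laying it back in the V-block to take a fresh grip as needed) and finish still holding it in the gripper, hole facing straight up, at least 18 cm above the worktop and touching neither block nor pin. Leave the eyeglass, the tin, the wooden cup and the clock wheel where they stand.

Things in the scene. Friction and masses are not known exactly. Their poses are not given: they have to be found in the camera images.
- spacer: Brass spool, 160 g: two discs of 40 mm diameter, 12 mm thick, with a 28 x 28 mm square block 22 mm long between; 46 mm over the flat ends, where it is gripped. Origin at its centre, z along its axle (level at the start), x out of the blind hole: 14 mm wide, 14 mm deep, mouth 14 mm from the origin in the +x flat, bottom at the origin. Starts in the V-block, hole within 75 degrees of straight down.
- v_block: Grey and steel V-block, fixed, 34 mm long along its groove, 66 mm across, rims 91 mm high. Origin on the worktop under its centre; x up, z level along the groove, y across. Its 90-degree groove carries the spacer by both discs, axle along the groove 96 mm above the worktop, each disc standing 6 mm out past the block; the spacer lies there at any roll angle and stays as laid.
- feeler: Feeler pin fixed to the worktop: dark round foot 48 mm in diameter and 8 mm high, grey column 22 mm in diameter up to 68 mm, and from there an upright steel pin 8 mm in diameter with a round end, up to 102 mm. Origin on the worktop at its centre, z up. Beyond it to the right a wall stands out into the room: swing in close to the robot, not wide.
- pin_tip (a point): Very top of the feeler pin, 102 mm above the worktop. With the pin on the bottom of the hole, the spacer's origin is at this point.
- loupe: Black watchmaker's eyeglass, 36 mm wide, 31 mm high, loose; leave alone. Origin under its centre.
- round_tin: Round grey metal tin, 36 mm wide, 19 mm high, loose; leave alone. Origin under its centre.
- oil_cup: Small turned rosewood cup, 30 mm wide, 20 mm high, loose; leave alone. Origin under its centre.
- clock_wheel: Brass clock wheel with its arbor, 34 mm wide, 11 mm high, loose; leave alone. Origin under its centre.

How it is judged (in metres and radians):
On the way, in this order (a step that is already met when the one before it is completed fails the run):
1. the spacer, held hole-down by the fingers, is over the feeler pin with the pin at least 9 mm into the 14 mm hole and touching it (x of pin_tip in the frame of spacer between -0.004 and 0.005 m and y of pin_tip in the frame of spacer between -0.006 and 0.006 m and z of pin_tip in the frame of spacer between -0.006 and 0.006 m and angle between spacer's own x axis and vertical above 2.64 rad and contact force between spacer and feeler above 0.3 N and contact force between the fingers and spacer above 1 N), for 0.2 s.
2. the spacer is held hole-up, clear of everything (angle between spacer's own x axis and vertical below 0.25 rad and height (world z) of spacer above 0.18 m and contact force between the fingers and spacer above 1 N and contact force between spacer and v_block below 0.05 N and contact force between spacer and feeler below 0.05 N and linear speed of spacer below 0.05 m/s), for 0.2 s.
At the end, for the whole second after the job is handed in: The gripper holds the spacer: hole facing up within 14 degrees (0.25 rad) of vertical, its centre at least 180 mm above the worktop, the fingers in contact with it, neither V-block nor feeler pin touching it, and nearly still (all of step 2); the arm keeps its last pose, push and grip.
It fails at once if the black eyeglass is shifted by more than 30 mm (distance of loupe from where it was at the start of the episode above 0.03 m).
It fails at once if the grey tin is shifted by more than 30 mm (distance of round_tin from where it was at the start of the episode above 0.03 m).
It fails at once if the rosewood cup is shifted by more than 30 mm (distance of oil_cup from where it was at the start of the episode above 0.03 m).
It fails at once if the clock wheel is shifted by more than 30 mm (distance of clock_wheel from where it was at the start of the episode above 0.03 m).
It also fails if it takes over 64 s, if anything falls off the work surface, if the arm or the gripper's body presses on something with over 40 N, if the wrist force passes 120 N, or if a joint passes its speed limit or range.

### The arm

A 6-joint arm with a two-finger parallel gripper is mounted at the origin on a cart in front of the work surface, level with it; the furniture and walls round the work are solid. World frame = base frame: x ahead of the robot, y to its left, z up, the work surface at z = 0. Lengths are in m, angles in degrees, forces in N, time in s.
With the tool pointing down it reaches from about 0.25 to 0.725 m from the base axis. Payload 9.7 kg.
Tool frame: the origin (TCP) lies midway between the tips of the shut fingers; the grasp point (between the pads) lies 19 mm behind it (bot.grasp_offset is the distance from the TCP to the grasp point, in m); z points along the fingers, x is the direction in which the jaws open and shut, and the axes are right-handed (so a half turn about z gives the same grasp; the last joint's range is limited). The gripper opens to 85 mm and grips with 20 to 120 N. Pads are 22 mm wide; open, the fingers measure 114 mm over their backs; the gripper's body (76 mm by 85 mm) begins 54 mm behind the grasp point. The pads swing forward as they close: fully open they stand 13 mm farther back than shut.
Start: joints at [-68.297, 4.979, 10.078, 95.1, 0, 90], TCP at [0.203, -0.511, 0.231] pointing down, gripper open.
Joint ranges: [-179.16, 179.16], [-48.56, 103.87], [-65.8, 70.77], [-126.05, 130.52], [-82.76, 87.17], [-180, 180]. Speed limits (degrees/s): [127.2, 127.2, 147.25, 180, 180, 180].

### API

Orientations are given as [roll, pitch, yaw] about the fixed x, y, z axes, in that order (R = Rz(yaw) Ry(pitch) Rx(roll)).
In Python, from workcell import bot gives the robot as it stands.
- The arm moves only by the tool send_rows, never from a script. Its argument "targets" is a list of rows, each a list of 5 numbers: the closure, from 0 (fully open) to 1 (shut), then the shift along the world's x, y, z in mm, then the turn about the world's z in degrees. A call has 1 to 10 rows; each row is the pose to reach, as a shift and turn from the pose commanded when the call began; what a row does not reach only later rows make up. A row lasts 1/8 s, in which the tool goes at most 62.5 mm and 10.7 degrees, less where a joint would pass 70% of its speed; a pose out of reach is approached as far as the arm can. A call with a gripper value outside its range is refused whole. The fingers move at their own pace and stop on an object; "squeeze" is the grip in N (left out, the last holds). Time passes only in rows, so rows that repeat a pose let the fingers close. It gives the time, the measured TCP pose, the force and the opening at its end, in the units of the state.
- bot.get_obs(): the state, without advancing time (a new reading comes with each control period).
- bot.camera(name): name is "scene" or "top" or "wrist"; returns a dict with "pixels" (400x640x3 uint8, red, green, blue), "intrinsics" (3x3 intrinsics, pixels), "dist" ([k1, k2, p1, p2, k3] as OpenCV has them; the pictures are not rectified), "view" (4x4, takes a point from world to camera coordinates); the wrist camera has in their place "mount" (4x4, takes a point from camera to tool coordinates, whose origin is the TCP and whose axes are the tool frame's). Camera axes: x right, y down, z forward; pixel columns grow to the right and rows downward; lengths in m; the calibration is good to about 2 mm. A picture is of the moment at which its call begins: read the wrist's pose just before it. There is no depth.
- bot.job_done(): hands the job in, once; it reports no verdict.
The state is a dict: "time": time; "q": joint angles; "qd": joint speeds; "joint_efforts": joint torques, N m; "ee_pos": TCP position; "tcp_rot": TCP orientation; "wrist_force": force on the tool from outside, world axes, zero at the start; "torque": the same for the moment, N m; "opening": finger opening in m.
Only numpy, scipy, OpenCV 4.12 (cv2) and the standard library are available. Lean on these libraries where they do the work, as an engineer would, in place of code of your own. Each camera call takes 0.05 s, during which the arm holds its last target.

## Working session

There is one attempt and no reset: what is moved stays moved. The work goes in short steps, Python scripts to look and compute and a tool call to move; the robot and the scene stay as the last step left them, time stands still between calls to the robot, and variables do not carry over. Pictures are saved under pics/ and viewed, and the job is handed in when it is done.

Besides the shell and the picture viewer there is one more tool, called after "Emit:" as a command line: name --pt "numbers of a row" for each row, then --argument value for the rest. send_rows: Moves the arm, as the interface text tells. Its arguments: {"type":"object","properties":{"targets":{"type":"array","items":{"type":"array","items":{"type":"number"}}},"squeeze":{"type":"number"}},"required":["targets"]}

```bash
ls; mkdir -p pics; cat > h.py <<'E'
import numpy as np, cv2
from workcell import bot
def snap(n,f):
    c=bot.camera(n); cv2.imwrite('pics/'+f,c['pixels'][:,:,::-1]); return c
E
python3 - <<'E'
from h import *
o=bot.get_obs(); print(o, bot.grasp_offset)
import pickle
d={'obs':o}
for n in ['scene','top','wrist']:
    d[n]=snap(n,n+'0.png')
    print(n,{k:np.round(v,4).tolist() for k,v in d[n].items() if k!='pixels'})
pickle.dump(d,open('d0.pkl','wb'))
E
```

```text
pics
{'time': 0.0, 'q': array([-6.82961219e+01,  5.01112567e+00,  1.00333830e+01,  9.50998238e+01,
       -2.22269455e-03,  8.99977475e+01]), 'qd': array([-0.02379005,  0.06455316, -0.03934904,  0.02994213, -0.00303336,
       -0.01883489]), 'joint_efforts': array([-4.85359778e-04, -5.20391929e+01,  4.64796388e+01,  1.64194970e-02,
       -1.49154562e-05, -1.67100279e-05]), 'ee_pos': array([ 0.20329706, -0.51079222,  0.23057324]), 'tcp_rot': array([ 1.79997780e+02,  7.75664904e-02, -6.82938694e+01]), 'wrist_force': array([ 0.47525594, -0.07562563, -0.25834047]), 'torque': array([3.63928217e-02, 5.58414023e-05, 4.01798174e-02]), 'opening': 0.0851898302768907} 0.0187
scene {'intrinsics': [[444.9548, 0.0, 313.4326], [0.0, 444.9548, 195.0135], [0.0, 0.0, 1.0]], 'dist': [0.0313, 0.0, 0.0, 0.0, 0.0], 'view': [[-0.7223, -0.6916, -0.0009, 0.2369], [-0.4703, 0.4922, -0.7325, 0.3213], [0.507, -0.5286, -0.6808, 0.6311], [0.0, 0.0, 0.0, 1.0]]}
top {'intrinsics': [[402.7997, 0.0, 320.3737], [0.0, 402.7997, 201.1336], [0.0, 0.0, 1.0]], 'dist': [-0.0358, 0.0, 0.0, 0.0, 0.0], 'view': [[-0.0007, -1.0, -0.0076, -0.0981], [-0.985, 0.002, -0.1723, 0.4717], [0.1723, 0.0074, -0.985, 0.8569], [0.0, 0.0, 0.0, 1.0]]}
wrist {'intrinsics': [[305.2984, 0.0, 322.4142], [0.0, 305.2984, 205.4018], [0.0, 0.0, 1.0]], 'dist': [-0.0154, 0.0, 0.0, 0.0, 0.0], 'mount': [[1.0, -0.0014, 0.0009, -0.0001], [0.0011, 0.9512, 0.3085, -0.0786], [-0.0013, -0.3085, 0.9512, -0.1419], [0.0, 0.0, 0.0, 1.0]]}
```

View pics/scene0.png

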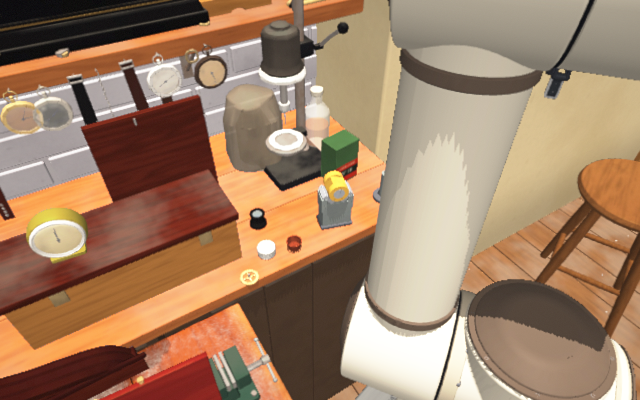

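View pics/top0.png

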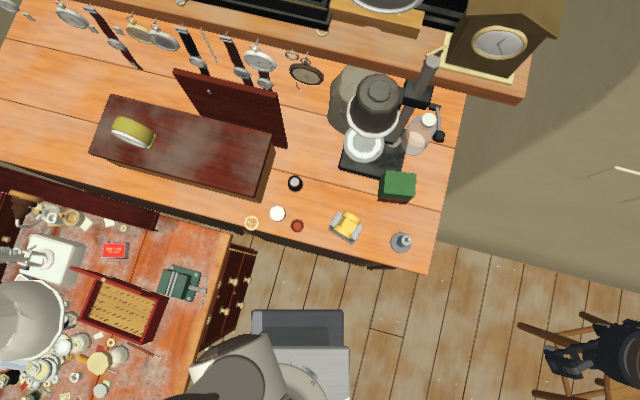

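View pics/wrist0.png

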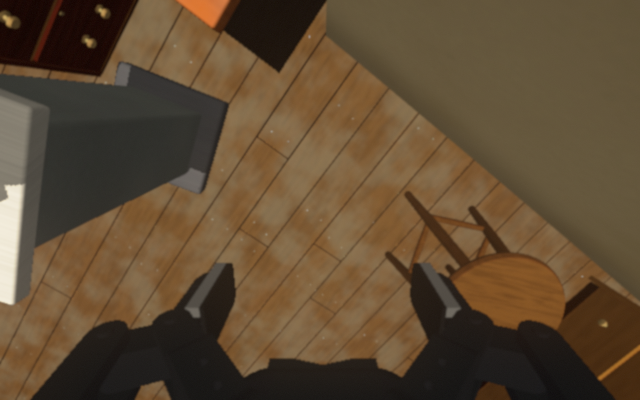

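```bash
python3 - <<'E'
from h import *
a=cv2.imread('pics/scene0.png')[130:300,220:400]; cv2.imwrite('pics/scene0z.png',cv2.resize(a,None,fx=4,fy=3.5,interpolation=2))
a=cv2.imread('pics/top0.png')[160:270,230:430]; cv2.imwrite('pics/top0z.png',cv2.resize(a,None,fx=4,fy=4,interpolation=2))
import pickle
d=pickle.load(open('d0.pkl','rb'))
def ray(c,u,v):
    p=cv2.undistortPoints(np.array([[[u,v]]],float),np.array(c['intrinsics']),np.array(c['dist']))[0,0]
    V=np.array(c['view']); R=V[:3,:3]; o=-R.T@V[:3,3]; return o,R.T@np.array([p[0],p[1],1])
def onz(c,u,v,z):
    o,r=ray(c,u,v); return o+r*(z-o[2])/r[2]
T=d['top']
for n,u,v,z in [('spacer',347,224,.1),('feeler tip',406,236,.102),('foot',400,243,.004),('wheel',251,223,.005),('tin',277,213,.02),('cup',297,225,.02),('loupe',295,183,.031),('corner',430,273,0),('green',398,185,.1),('edge',250,233,0)]: print(n,onz(T,u,v,z).round(3))
S=d['scene']
for n,u,v,z in [('spacer',336,187,.1),('cup',294,240,.02),('tin',266,245,.02)]: print(n,onz(S,u,v,z).round(3))
E
```

```text
spacer [ 0.413 -0.154  0.1  ]
feeler tip [ 0.388 -0.274  0.102]
foot [ 0.381 -0.28   0.004]
wheel [0.427 0.061 0.005]
tin [ 0.448 -0.     0.02 ]
cup [ 0.421 -0.046  0.02 ]
loupe [ 0.515 -0.041  0.031]
corner [ 0.313 -0.346  0.   ]
green [ 0.495 -0.262  0.1  ]
edge [0.404 0.064 0.   ]
spacer [ 0.408 -0.145  0.1  ]
cup [ 0.422 -0.044  0.02 ]
tin [0.452 0.001 0.02 ]
```

View pics/scene0z.png

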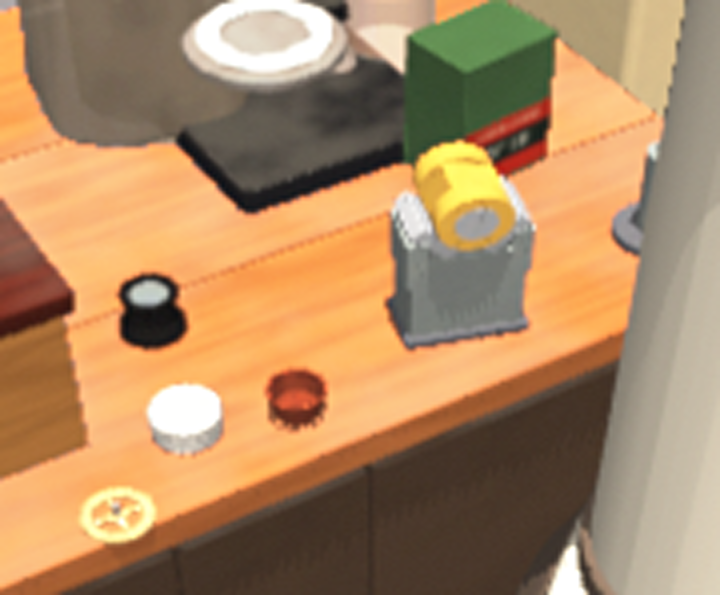

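View pics/top0z.png

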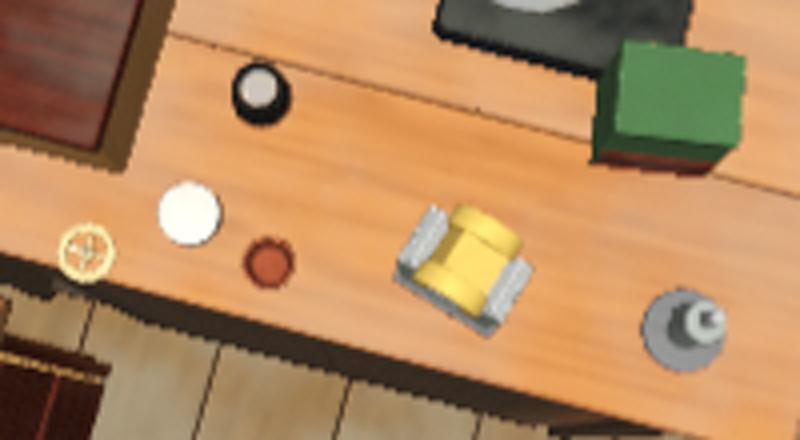

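Emit:
send_rows --pt "0 -25 60 25 0" --pt "0 -50 115 50 5" --pt "0 -20 150 50 12" --pt "0 20 185 50 20" --pt "0 60 215 50 26" --pt "0 100 250 50 33" --pt "0 140 290 50 33" --pt "0 175 330 50 33" --pt "0 210 360 50 33" --pt "0 210 360 50 33"

```text
time: 1.4
ee_pos: [0.4148, -0.1491, 0.2805]
tcp_rot: [180.0, 0.1, -35.1]
wrist_force: [-1.2, -0.4, 0.1]
opening: 0.0854
```

```bash
cat >> h.py <<'E'
import pickle
from scipy.spatial.transform import Rotation as Ro
def wsnap(f):
    o=bot.get_obs(); c=dict(snap('wrist',f)); M=np.eye(4); M[:3,:3]=Ro.from_euler('xyz',o['tcp_rot'],degrees=True).as_matrix(); M[:3,3]=o['ee_pos']
    c['view']=np.linalg.inv(M@np.array(c['mount'])); c['obs']=o; pickle.dump(c,open('pics/'+f[:-4]+'.pkl','wb'))
    print(round(o['time'],2),o['ee_pos'].round(4),o['tcp_rot'].round(2),o['wrist_force'].round(2),round(o['opening'],4)); return c
def ray(c,u,v):
    p=cv2.undistortPoints(np.array([[[u,v]]],float),np.array(c['intrinsics']),np.array(c['dist']))[0,0]
    V=np.array(c['view']); R=V[:3,:3]; o=-R.T@V[:3,3]; return o,R.T@np.array([p[0],p[1],1])
def onz(c,u,v,z):
    o,r=ray(c,u,v); return o+r*(z-o[2])/r[2]
def tri(*a):
    A=np.zeros((3,3));b=np.zeros(3)
    L=[]
    for c,u,v in a:
        o,r=ray(c,u,v); r=r/np.linalg.norm(r); P=np.eye(3)-np.outer(r,r); A+=P;b+=P@o; L.append((o,r))
    x=np.linalg.solve(A,b); return x,[np.linalg.norm(np.cross(x-o,r)) for o,r in L]
def proj(c,X):
    V=np.array(c['view']); rv=cv2.Rodrigues(V[:3,:3])[0]
    return cv2.projectPoints(np.atleast_2d(np.array(X,float)),rv,V[:3,3],np.array(c['intrinsics']),np.array(c['dist']))[0][:,0]
def load(f): return pickle.load(open(f,'rb'))
def zoom(f,x0,x1,y0,y1,k):
    a=cv2.imread('pics/'+f)[y0:y1,x0:x1]; cv2.imwrite('pics/'+f[:-4]+'z.png',cv2.resize(a,None,fx=k,fy=k,interpolation=2))
E
python3 -c "
from h import *
wsnap('w1.png')"
```

```text
1.4 [ 0.4148 -0.1491  0.2805] [ 1.800e+02  7.000e-02 -3.506e+01] [-1.2  -0.4   0.07] 0.0854
```

View pics/w1.png

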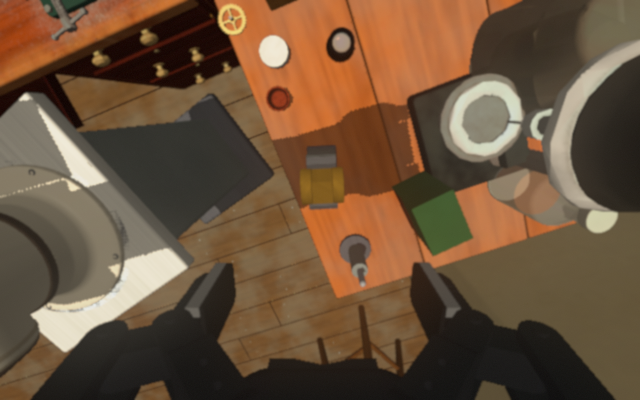

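Emit:
send_rows --pt "0 10 20 -40 0" --pt "0 20 40 -80 0" --pt "0 20 40 -80 0"

```text
time: 1.82
ee_pos: [0.4317, -0.1108, 0.1988]
tcp_rot: [179.9, 0.3, -35.3]
wrist_force: [0.4, -0.3, 1.1]
opening: 0.0853
```

```bash
python3 -c "
from h import *
wsnap('w2.png')
zoom('w1.png',280,400,130,290,5)
zoom('w2.png',220,460,150,330,3.3)"
```

```text
1.82 [ 0.4317 -0.1108  0.1988] [179.9    0.25 -35.27] [ 0.42 -0.34  1.09] 0.0853
```

View pics/w2.png

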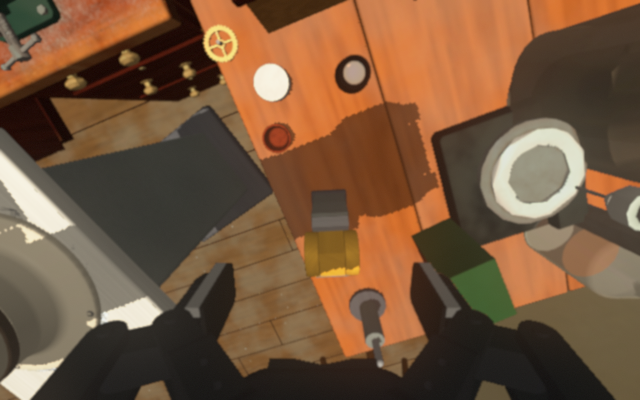

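View pics/w1z.png

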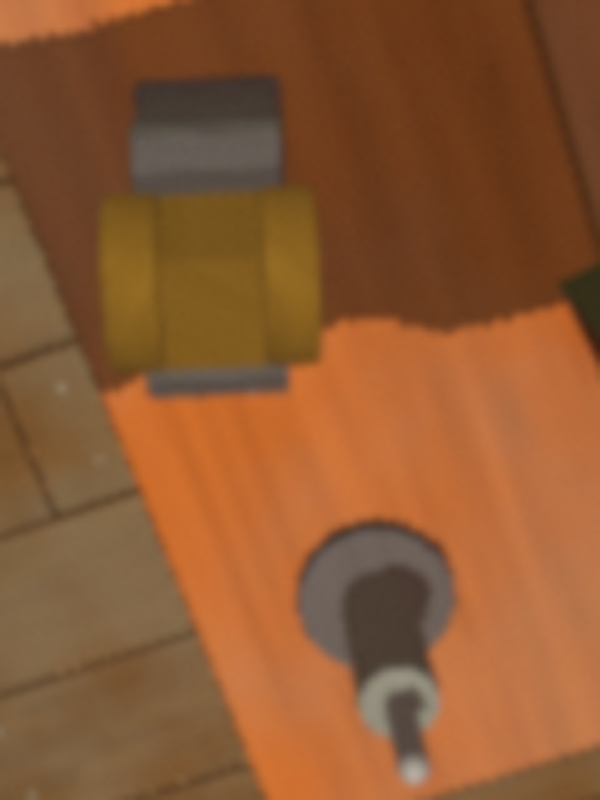

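View pics/w2z.png

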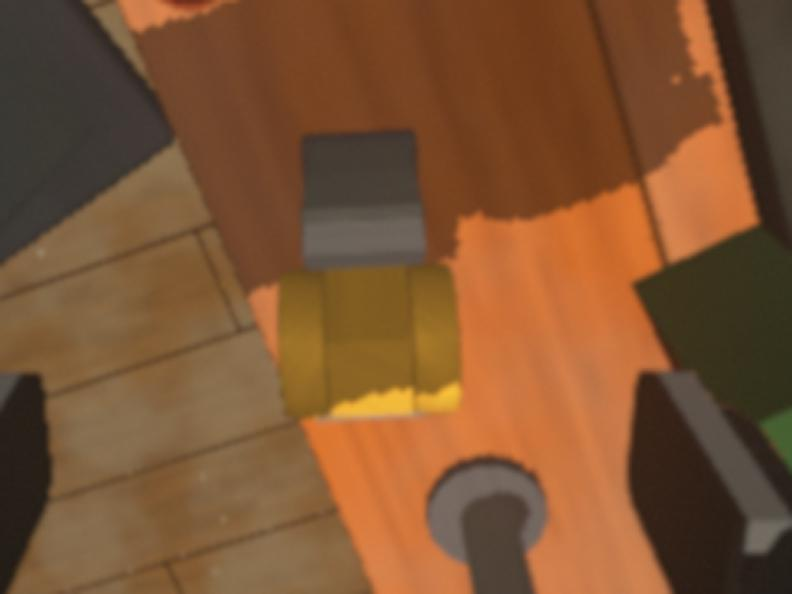

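```bash
python3 - <<'E'
from h import *
def enh(f,x0,x1,y0,y1,k):
    a=cv2.imread('pics/'+f)[y0:y1,x0:x1]; a=cv2.resize(a,None,fx=k,fy=k,interpolation=2)
    l=cv2.cvtColor(a,6); l=cv2.createCLAHE(4,(3,3)).apply(l); return l
a=enh('w1.png',295,350,160,212,8); b=enh('w2.png',297,367,222,282,6)
H=max(a.shape[0],b.shape[0]); a=cv2.copyMakeBorder(a,0,H-a.shape[0],0,0,0);b=cv2.copyMakeBorder(b,0,H-b.shape[0],0,0,0)
c=np.hstack([a,b])[:,:]; print(c.shape); cv2.imwrite('pics/e12.png',cv2.resize(c,(int(c.shape[1]*.9),int(c.shape[0]*.9))))
for f in['w1.png','w2.png']:
    im=cv2.imread('pics/'+f); hsv=cv2.cvtColor(im,40)
    m=cv2.inRange(hsv,(19,120,60),(32,255,255)); n,l,s,ce=cv2.connectedComponentsWithStats(m)
    for i in range(1,n):
        if s[i,4]>200: print(f,s[i],ce[i])
E
```

```text
(416, 860)
w1.png [217   5  29  30 380] [230.65789474  20.07368421]
w1.png [301 170  42  33 871] [320.15614237 185.61882893]
w2.png [203  25  35  37 483] [218.81780538  43.16356108]
w2.png [414 228  17  31 240] [422.5375     241.37083333]
w2.png [ 305  232   54   44 1427] [328.6152768  255.71478626]
```

View pics/e12.png

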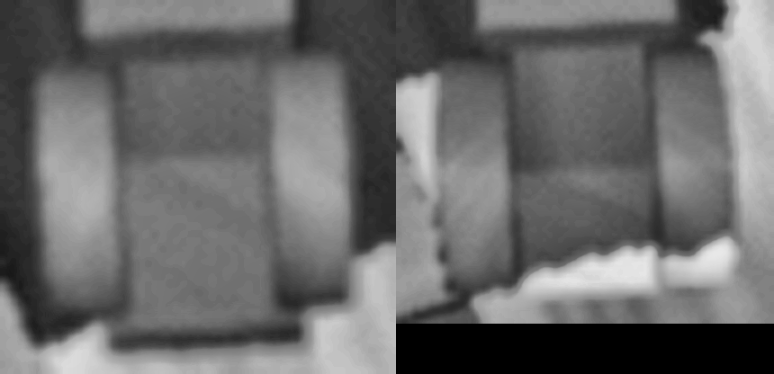

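```bash
python3 - <<'E'
from h import *
a=load('pics/w1.pkl');b=load('pics/w2.pkl')
d=load('d0.pkl')
C,e=tri((a,321.9,185.8),(b,332.4,254.0)); print('C',C.round(4),np.round(e,4))
E_,e=tri((a,322.1,181.5),(b,331.4,253.1)); print('edge',E_.round(4),np.round(e,4))
for c,l,r,v in((a,299.9,343.9,185.8),(b,305.1,359.8,254)):
    L=onz(c,l,v,.096);R=onz(c,r,v,.096);print((L+R)/2,np.linalg.norm(R-L),np.degrees(np.arctan2(*(R-L)[1::-1])))
print('pin',tri((a,362.8,284),(b,379,362)))
z=cv2.imread('pics/top0.png')
print('top tip guess', onz(d['top'],230+707/4,160+318/4,.102))
for X in (C,C+[0,0,0]): print(proj(a,X),proj(b,X),proj(d['top'],X),proj(d['scene'],X))
zoom('w2.png',340,420,280,380,7)
zoom('top0.png',385,425,225,260,16)
E
```

```text
C [ 0.4122 -0.1519  0.0993] [0.0003 0.0003]
edge [ 0.4164 -0.145   0.1132] [0.0004 0.0004]
[ 0.41137511 -0.15247727  0.096     ] 0.048467245935506185 -35.121808384579
[ 0.41158508 -0.15356256  0.096     ] 0.04866454694026209 -35.25354039298334
pin (array([ 0.37967318, -0.28492832,  0.09251238]), [np.float64(0.00046171857711551934), np.float64(0.00046171857711552167)])
top tip guess [ 0.38099187 -0.27533974  0.102     ]
[[322.19656581 185.76050548]] [[332.03159965 254.04921037]] [[346.02282615 224.58578447]] [[336.51403254 184.54586233]]
[[322.19656581 185.76050548]] [[332.03159965 254.04921037]] [[346.02282615 224.58578447]] [[336.51403254 184.54586233]]
```

View pics/w2z.png

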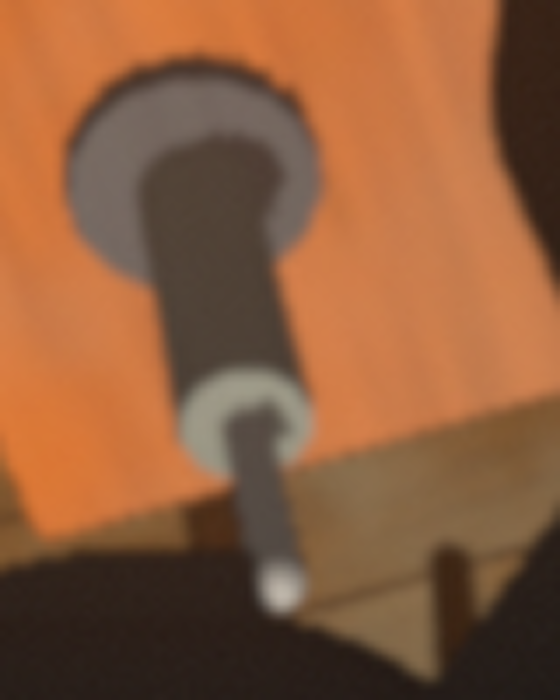

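View pics/top0z.png

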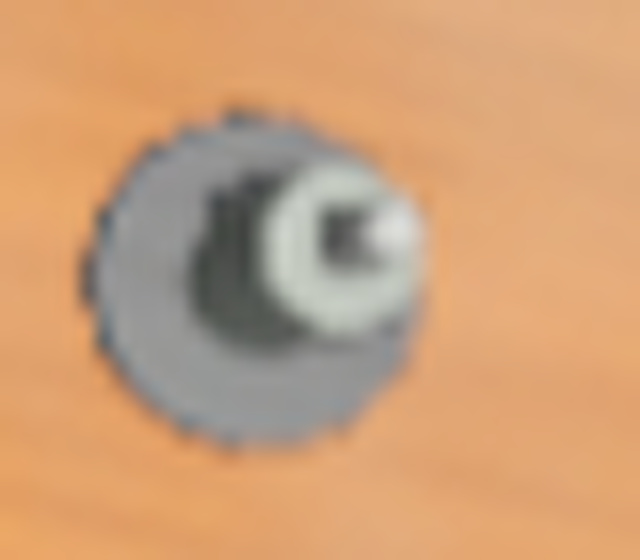

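```bash
python3 - <<'E'
from h import *
o=bot.get_obs(); print(o['q'].round(1),o['time'])
a=load('pics/w1.pkl');b=load('pics/w2.pkl');d=load('d0.pkl')
print('pin',tri((a,362.8,284),(b,380.3,364.3),(d['top'],385+400/16,225+232/16)))
print('pin',tri((a,362.8,284),(b,380.3,364.3)))
print('pin',tri((a,362.8,284),(d['top'],385+400/16,225+232/16)))
for c,u,v in((a,362.8,284),(b,380.3,364.3),(d['top'],385+400/16,225+232/16)): print(onz(c,u,v,.1))
E
```

```text
[-14.4  -9.6  -7.4  92.3  -0.  110.9] 1.875
pin (array([ 0.38118346, -0.28254277,  0.0978289 ]), [np.float64(0.0005731732670016936), np.float64(0.0003601945463368424), np.float64(0.00034418624273857145)])
pin (array([ 0.38204755, -0.28011028,  0.10072877]), [np.float64(3.5308384032831815e-05), np.float64(3.530838403290031e-05)])
pin (array([ 0.38120418, -0.28302475,  0.09629168]), [np.float64(0.00027547928807417966), np.float64(0.0002754792880740946)])
[ 0.3819037  -0.28056755  0.1       ]
[ 0.38172521 -0.28080565  0.1       ]
[ 0.38112914 -0.28241051  0.1       ]
```

Emit:
send_rows --pt "0 0 0 0 10.5" --pt "0 -10 -15 0 21" --pt "0 -20 -30 0 31.5" --pt "0 -33 -58 0 42" --pt "0 -33 -58 0 52.5" --pt "0 -33 -58 0 63" --pt "0 -33 -58 0 73.5" --pt "0 -33 -58 0 84" --pt "0 -33 -58 0 94.5" --pt "0 -33 -58 0 105"

```text
time: 3.12
ee_pos: [0.4002, -0.1704, 0.2037]
tcp_rot: [179.8, 0.0, 70.0]
wrist_force: [-0.3, -0.1, -0.3]
opening: 0.0858
```

Emit:
send_rows --pt "0 0 0 0 10.5" --pt "0 0 0 0 21" --pt "0 0 0 0 31.5" --pt "0 0 0 0 42" --pt "0 0 0 0 52.5" --pt "0 0 0 0 63" --pt "0 0 0 0 73.5" --pt "0 0 0 0 75.3" --pt "0 0 0 -60 75.3" --pt "0 0 0 -60 75.3"

```text
time: 4.38
ee_pos: [0.3979, -0.1686, 0.1384]
tcp_rot: [-179.9, -0.4, 144.8]
wrist_force: [-1.2, 0.2, -0.0]
opening: 0.0851
```

```bash
python3 -c "
from h import *
wsnap('w3.png')"
```

```text
4.38 [ 0.3979 -0.1686  0.1384] [-179.91   -0.37  144.81] [-1.16  0.25 -0.02] 0.0851
```

View pics/w3.png

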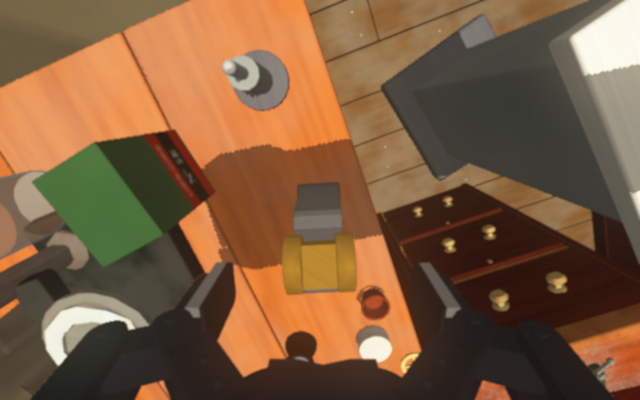

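```bash
python3 - <<'E'
from h import *
d=load('d0.pkl');a=load('pics/w1.pkl');c=load('pics/w3.pkl')
for u,v in((377.5,201),(407,204)): print('box base',onz(d['top'],u,v,0))
print(onz(a,410,218,0), 'w3 corner',onz(c,213,190,0))
# box top corners two-view: w1z none
zoom('w3.png',260,380,170,310,5)
# centre from 3rd view
b=load('pics/w2.pkl')
print(proj(c,[.4117,-.1527,.096]))
E
```

```text
box base [ 0.47869368 -0.23150911  0.        ]
box base [ 0.47146553 -0.30004075  0.        ]
[ 0.47535321 -0.28732599  0.        ] w3 corner [ 0.47940636 -0.23182104  0.        ]
[[318.75602645 263.01069331]]
```

View pics/w3z.png

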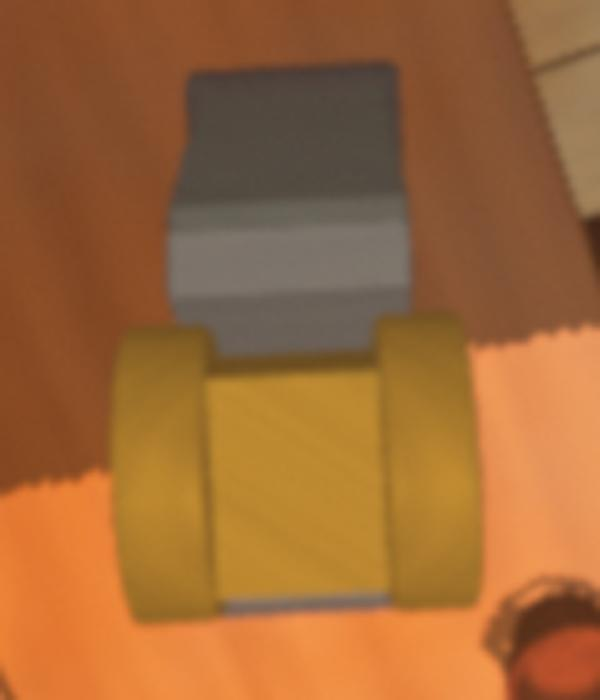

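Emit:
send_rows --pt "0 -6 -8 -30 0.1" --pt "0 -6 -8 -58 0.1" --pt "0 -6 -8 -58 0.1"

```text
time: 4.8
ee_pos: [0.3948, -0.1775, 0.0849]
tcp_rot: [180.0, 0.0, 145.0]
wrist_force: [-0.1, -0.4, 0.4]
opening: 0.0851
```

```bash
python3 -c "
from h import *
wsnap('w4.png');zoom('w4.png',260,380,240,360,5)"
```

```text
4.8 [ 0.3948 -0.1775  0.0849] [1.8000e+02 4.0000e-02 1.4502e+02] [-0.1  -0.43  0.42] 0.0851
```

View pics/w4z.png

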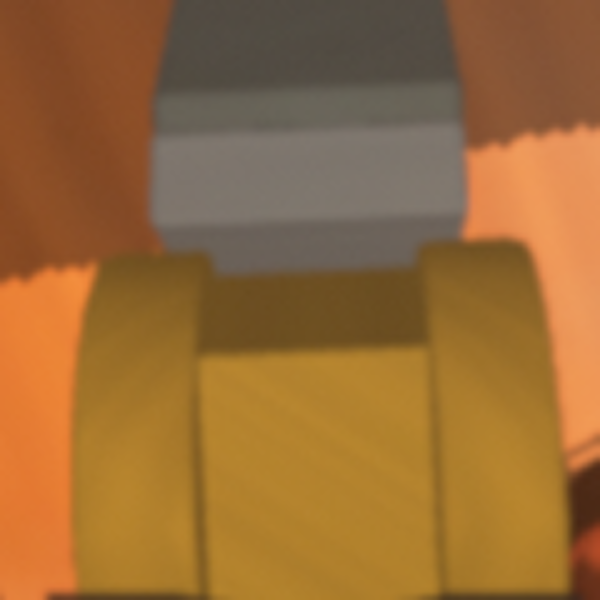

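```bash
cat >> h.py <<'E'
def edgeang(c,u,v,C,n,r=.0198):
    # intersect pixel ray with cylinder of radius r about axis through C, perp dir n (horizontal); angle from up toward n
    o,d=ray(c,u,v); o=o-C; a=np.array([o@n,o[2]]); b=np.array([d@n,d[2]])
    A=b@b;B=2*a@b;K=a@a-r*r; D=B*B-4*A*K
    if D<0: 
        t=-B/2/A; p=a+t*b; return 'miss',np.linalg.norm(p),np.degrees(np.arctan2(p[0],p[1]))
    t=(-B-np.sqrt(D))/2/A; p=a+t*b; return np.degrees(np.arctan2(p[0],p[1]))
E
python3 - <<'E'
from h import *
C=np.array([.4117,-.1527,.096]); n=np.array([.574,.819,0])
a,b,c,e=[load(f'pics/w{i}.pkl') for i in(1,2,3,4)]
print(edgeang(a,322.1,181.5,C,n),edgeang(b,331.4,253.1,C,n),edgeang(c,319.5,170+367/5,C,n),edgeang(e,322.4,309.8,C,n))
print(proj(c,C),proj(e,C))
E
```

```text
27.322208978480322 27.32990680067646 -66.65116214406243 -64.63278938837766
[[318.75602645 263.01069331]] [[322.76129241 328.47752124]]
```

Emit:
send_rows --squeeze 20 --pt "0 9 12 18 0" --pt "0 17 24 18 0" --pt "0 17 24 18 0" --pt "1 17 24 18 0" --pt "1 17 24 18 0" --pt "1 17 24 18 0" --pt "1 17 24 18 0" --pt "1 17 24 18 0" --pt "1 17 24 18 0"

```text
time: 5.98
ee_pos: [0.4112, -0.153, 0.1013]
tcp_rot: [-180.0, -0.0, 145.1]
wrist_force: [-2.8, 0.0, 2.1]
opening: 0.0459
```

```bash
python3 -c "
from h import *
wsnap('w5.png')"
```

```text
5.97 [ 0.4112 -0.153   0.1013] [-1.7998e+02 -1.0000e-02  1.4510e+02] [-2.85  0.04  2.11] 0.0459
```

View pics/w5.png

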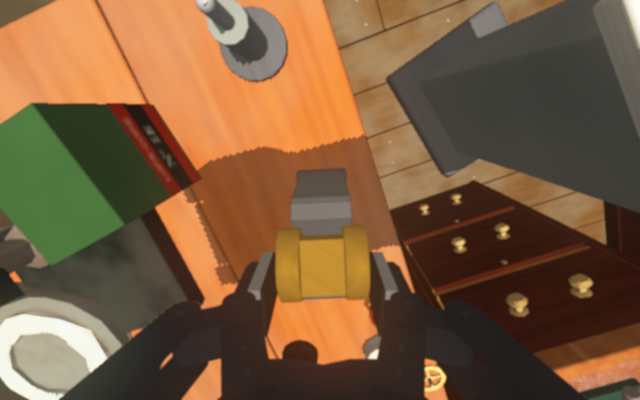

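Emit:
send_rows --pt "1 1 1.4 0 0" --pt "1 2 2.7 -0.5 0" --pt "1 3 4.1 -1 0" --pt "1 3 4.1 -1 0"

```text
time: 6.52
ee_pos: [0.414, -0.15, 0.1015]
tcp_rot: [-179.8, 0.1, 145.1]
wrist_force: [-9.1, -6.0, 12.4]
opening: 0.0457
```

```bash
python3 -c "
from h import *
wsnap('w6.png')
for i in (5,6): zoom('w%d.png'%i,260,390,200,320,3)
a=cv2.imread('pics/w5z.png');b=cv2.imread('pics/w6z.png');cv2.imwrite('pics/c56.png',np.hstack([a,b]))"
```

```text
6.53 [ 0.414  -0.15    0.1015] [-1.7984e+02  9.0000e-02  1.4506e+02] [-9.15 -5.98 12.37] 0.0457
```

View pics/c56.png

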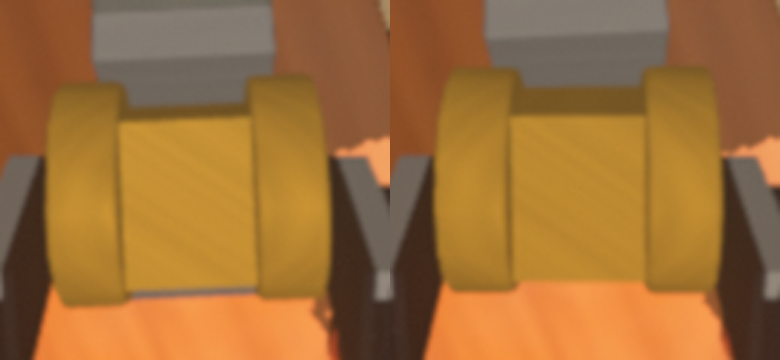

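```bash
python3 - <<'E'
from h import *
C=np.array([.4117,-.1527,.096]); n=np.array([.574,.819,0])
a,b=[load(f'pics/w{i}.pkl') for i in(5,6)]
print(edgeang(a,321.7,240,C,n),edgeang(b,323.3,238.3,C,n),edgeang(b,323.3,238.3,C+n*.002,n))
print(edgeang(b,323.3,240.3,C,n),proj(a,C),proj(b,C))
E
```

```text
-62.38877601113917 -51.862116387827626 -58.0367309933917
-48.773183363993084 [[321.76393868 262.69582406]] [[322.83363451 255.66663568]]
```

Emit:
send_rows --pt "1 1 1.3 -0.5 0" --pt "1 2 2.7 -1.2 0" --pt "1 2 2.7 -1.2 0" --pt "0.3 2 2.7 -1.2 0" --pt "0.3 2 2.7 -1.2 0" --pt "0.3 2 2.7 -1.2 0"

```text
time: 7.32
ee_pos: [0.4164, -0.1461, 0.0988]
tcp_rot: [180.0, -0.0, 145.1]
wrist_force: [0.3, -0.8, -0.6]
opening: 0.0597
```

```bash
python3 -c "
from h import *
wsnap('w7.png')
zoom('w7.png',260,390,180,320,5)"
```

```text
7.33 [ 0.4164 -0.1461  0.0988] [ 1.7999e+02 -2.0000e-02  1.4512e+02] [ 0.26 -0.83 -0.58] 0.0597
```

View pics/w7z.png

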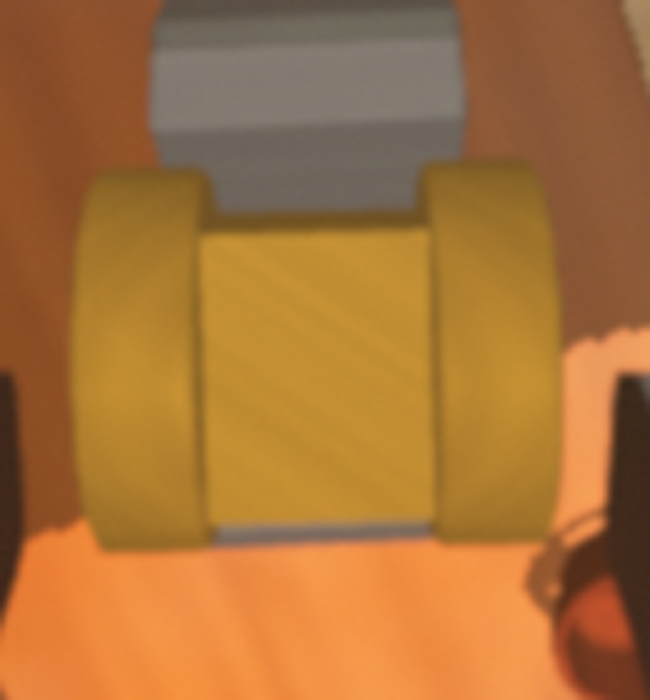

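```bash
python3 - <<'E'
from h import *
C=np.array([.4117,-.1527,.096]); n=np.array([.574,.819,0])
b=load('pics/w7.pkl')
print(edgeang(b,260+315/5,180+230/5,C,n),edgeang(b,260+320/5,180+527/5,C,n),proj(b,C), 180+np.array([170,545])/5)
E
```

```text
-61.36123608676763 31.851636925023296 [[322.29203963 250.13788918]] [214. 289.]
```

Emit:
send_rows --pt "0.3 -2.5 -3.5 2.2 0" --pt "0.3 -4.7 -6.7 2.2 0" --pt "1 -4.7 -6.7 2.2 0" --pt "1 -4.7 -6.7 2.2 0" --pt "1 -4.7 -6.7 2.2 0" --pt "1 -4.7 -6.7 2.2 0" --pt "1 -3.3 -4.6 2.5 0" --pt "1 -2 -2.8 2.3 0" --pt "1 -0.8 -1 1.8 0" --pt "1 0.2 0.3 1.2 0"

```text
time: 8.62
ee_pos: [0.4163, -0.1473, 0.1019]
tcp_rot: [-179.8, 0.1, 145.0]
wrist_force: [-8.1, -7.4, 19.1]
opening: 0.0459
```

```bash
python3 -c "
from h import *
wsnap('w8.png')
zoom('w8.png',260,390,180,320,5)"
```

```text
8.62 [ 0.4163 -0.1473  0.1019] [-1.7981e+02  1.3000e-01  1.4505e+02] [-8.1  -7.44 19.14] 0.0459
```

View pics/w8z.png

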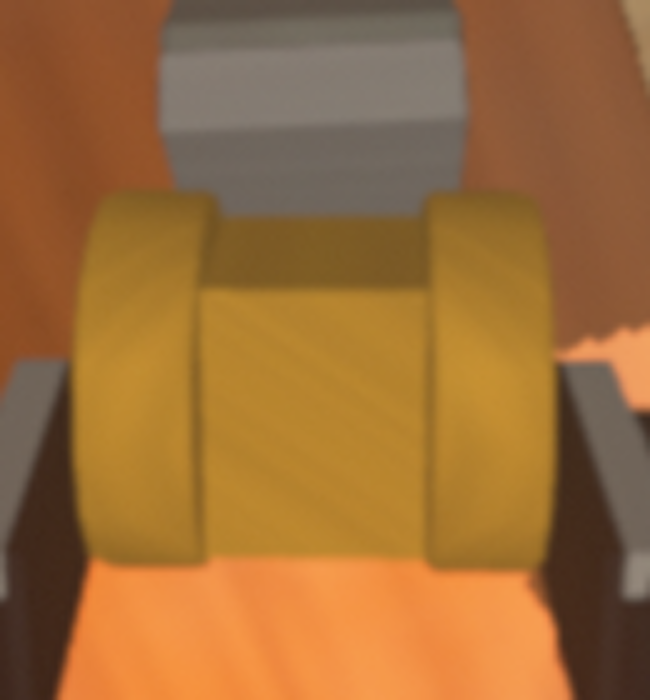

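Emit:
send_rows --pt "1 0 0 8 0" --pt "1 0 0 15 0" --pt "1 0 0 15 0"

```text
time: 9.05
ee_pos: [0.4169, -0.1458, 0.1156]
tcp_rot: [180.0, 0.0, 145.1]
wrist_force: [0.7, -0.9, -0.8]
opening: 0.0454
```

```bash
python3 -c "
from h import *
wsnap('w9.png')
zoom('w9.png',260,390,180,320,5)
C=np.array([.4117,-.1527,.096]); n=np.array([.574,.819,0])
b=load('pics/w8.pkl')
for k in (0,.002,.004): print(edgeang(b,260+315/5,180+289/5,C+n*k+[0,0,k],n),proj(b,C+n*k+[0,0,k]),180+378/5)
"
```

```text
9.05 [ 0.4169 -0.1458  0.1156] [1.7997e+02 2.0000e-02 1.4512e+02] [ 0.69 -0.92 -0.8 ] 0.0454
-41.969071777894506 [[323.35621222 249.39733564]] 255.6
-50.224927282730775 [[323.34960365 254.49038328]] 255.6
-59.125105827687634 [[323.34288135 259.66427723]] 255.6
```

View pics/w9z.png

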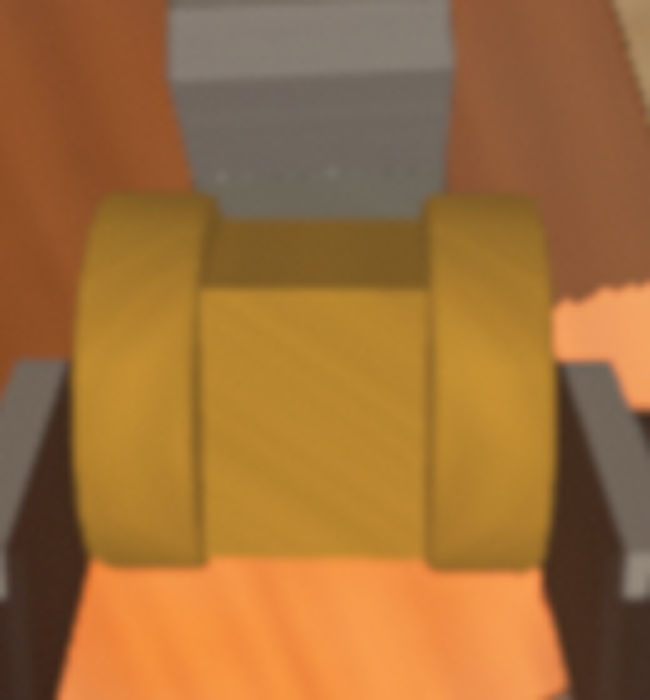

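```bash
python3 - <<'E'
from h import *
a=load('pics/w1.pkl');d=load('d0.pkl')
for u,v in((338,297),(575,228)): print('table right edge w1',onz(a,u,v,0))
for u,v in((430,273),(466,95)): print('table right edge top',onz(d['top'],u,v,0))
for u,v in((440,282),): print(onz(a,u,v,0),onz(a,u,v,-.7))
n=np.array([.574,.819,0])
c=load('pics/w9.pkl');e=load('pics/w8.pkl')
C=np.array([.4117,-.1527,.096])
from scipy.optimize import least_squares
def ang(cc,u,v):
    o,r=ray(cc,u,v); o=o-C; return np.array([o@n,o[2]]),np.array([r@n,r[2]])/np.hypot(r@n,r[2])
# silhouettes tangents: (n,z) 2D lines distance 0.020 from centre
L=[ang(c,260+x/5,180+y/5) for x,y in((150,192),(490,195),(145,567),(490,570))]
f=lambda p:[abs((p-o)[0]*r[1]-(p-o)[1]*r[0])-.02 for o,r in L]
s=least_squares(f,[.005,.014]); print(s.x,f(s.x))
p=c['obs']['ee_pos']-C; print('tool rel',p@n,p[2])
Cc=C+n*s.x[0]+[0,0,s.x[1]]
print(edgeang(c,260+315/5,180+289/5,Cc,n),edgeang(c,260+315/5,180+556/5,Cc,n),edgeang(c,260+315/5,180+216/5,Cc,n))
E
```

```text
table right edge w1 [ 0.3119113  -0.33862066  0.        ]
table right edge w1 [ 0.67169673 -0.44531458  0.        ]
table right edge top [ 0.3130016  -0.34645824  0.        ]
table right edge top [ 0.74237126 -0.45604502  0.        ]
[ 0.46005461 -0.40922282  0.        ] [ 0.46038765 -0.94723665 -0.7       ]
[0.00608503 0.01202891] [np.float64(0.0001282665380523372), np.float64(-0.00012975722595687592), np.float64(-0.00011571632251998129), np.float64(0.00011422071858916208)]
tool rel 0.008657367595415678 0.01956621351121074
-52.98508428751654 37.28562536495771 -83.70471580704972
```

```bash
python3 - <<'E'
from h import *
c=snap('scene','s9.png'); pickle.dump(c,open('pics/s9.pkl','wb')); zoom('s9.png',290,400,140,230,7)
C=np.array([.4117,-.1527,.096]);n=np.array([.574,.819,0])
for p in((.0061,.0120),(.0038,.0158)): print(proj(c,C+n*p[0]+[0,0,p[1]]))
E
```

```text
[[333.99196039 181.45735021]]
[[335.23528107 179.79167738]]
```

View pics/s9z.png

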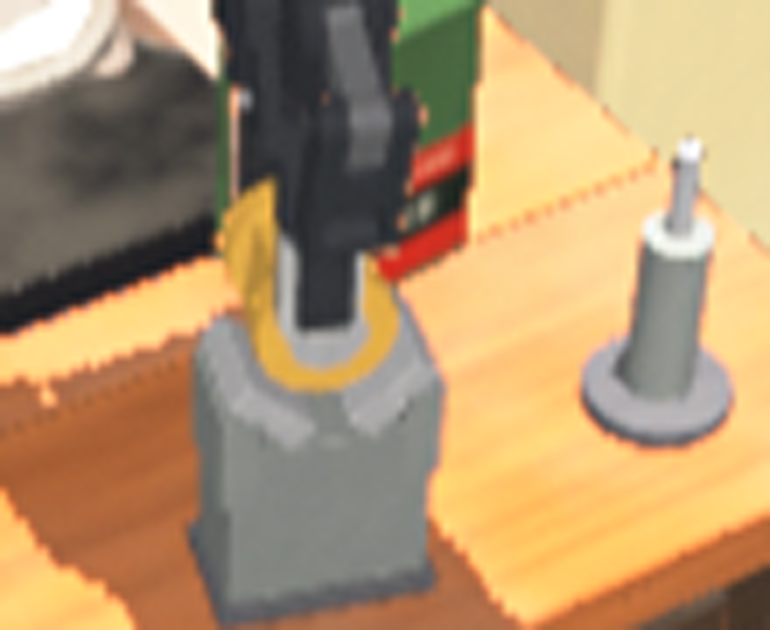

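```bash
python3 - <<'E'
from h import *
s=load('pics/s9.pkl');c=load('pics/w5.pkl');b3=load('pics/w3.pkl')
a=load('pics/w1.pkl');b=load('pics/w2.pkl')
print(onz(s,388.6,161.2,.100))
print(tri((a,362.8,284),(b,380.3,364.3),(s,388.6,161.2)))
zoom('w3.png',210,300,40,120,8)
n=np.array([.574,.819,0]);ax=np.array([.819,-.574,0])
# front disc centre: ring centre at end -ax*.023
for u,v in((290+328/7,140+312/7),): 
  o,r=ray(s,u,v)
  t=load('pics/w9.pkl')['obs']['ee_pos']
  # intersect plane of front end face through TCP - ax*.023
  P=t-ax*.023; k=((P-o)@ax)/(r@ax); X=o+k*r-P; print('disc centre rel tool n,z',X@n,X[2])
E
```

```text
[ 0.38266258 -0.27773208  0.1       ]
(array([ 0.38241535, -0.27911686,  0.10076466]), [np.float64(0.0008697208496715629), np.float64(0.0007025355544891717), np.float64(0.0015607470199052469)])
disc centre rel tool n,z -0.0022945096334958262 0.004347007347436788
```

View pics/w3z.png

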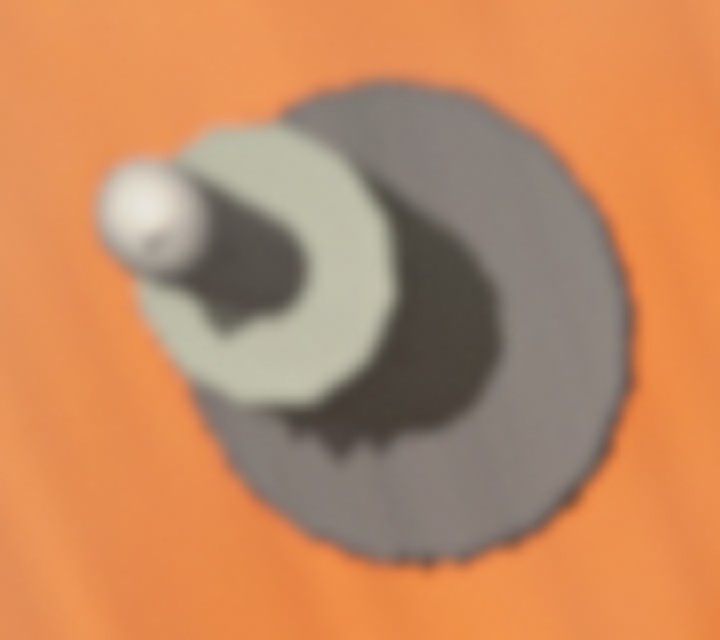

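```bash
python3 - <<'E'
from h import *
s=load('pics/s9.pkl');b3=load('pics/w3.pkl')
a=load('pics/w1.pkl');b=load('pics/w2.pkl')
print(onz(b3,229,66.9,.098))
print(tri((a,362.8,284),(b,380.3,364.3),(b3,229,66.9)))
# column top centre z=.068 in w3: (265,265)/8 ; foot centre z=.008 (410,320)/8
print(onz(b3,210+265/8,40+265/8,.068),onz(b3,210+412/8,40+322/8,.008))
E
```

```text
[ 0.38139938 -0.28018807  0.098     ]
(array([ 0.38164696, -0.28015469,  0.10024863]), [np.float64(0.0004051052363418915), np.float64(0.0003841674069361813), np.float64(0.0007774884586360956)])
[ 0.38114298 -0.27971938  0.068     ] [ 0.38029953 -0.27961541  0.008     ]
```

Emit:
send_rows --squeeze 40 --pt "1 0 0 25 0" --pt "1 -5 -15 50 0" --pt "1 -15 -50 50 0" --pt "1 -25 -90 50 0" --pt "1 -34 -132 50 0" --pt "1 -34 -132 50 0" --pt "1 -34 -132 40 0" --pt "1 -34 -132 40 0"

```text
time: 10.15
ee_pos: [0.3824, -0.2768, 0.154]
tcp_rot: [180.0, -0.1, 145.2]
wrist_force: [0.4, 0.6, -0.2]
opening: 0.0449
```

```bash
python3 - <<'E'
from h import *
wsnap('w10.png')
c=snap('scene','s10.png'); pickle.dump(c,open('pics/s10.pkl','wb')); zoom('s10.png',330,440,110,220,7)
E
```

```text
10.15 [ 0.3824 -0.2768  0.154 ] [ 1.7998e+02 -1.1000e-01  1.4517e+02] [ 0.44  0.64 -0.22] 0.0449
```

View pics/s10z.png

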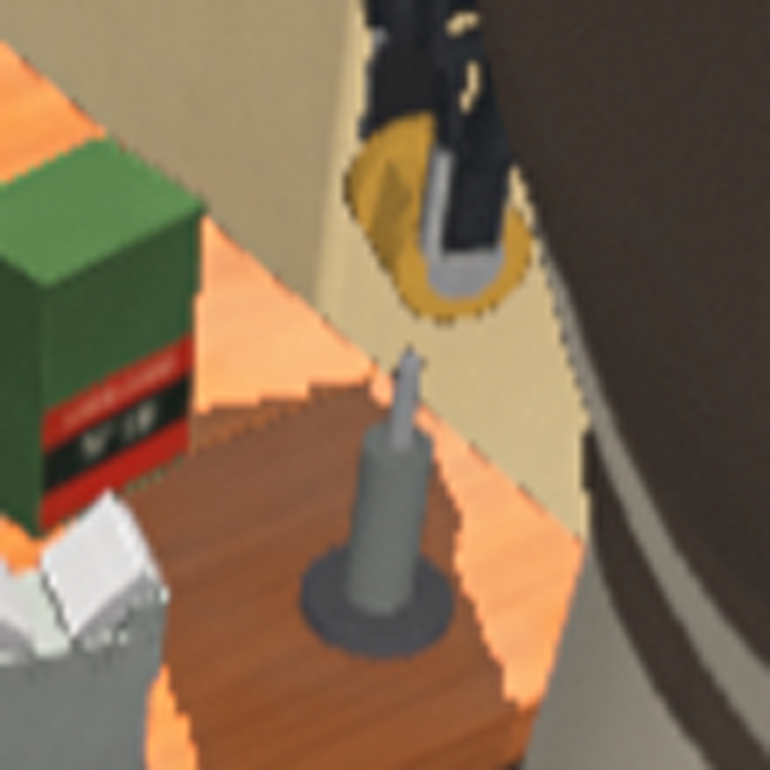

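View pics/w10.png

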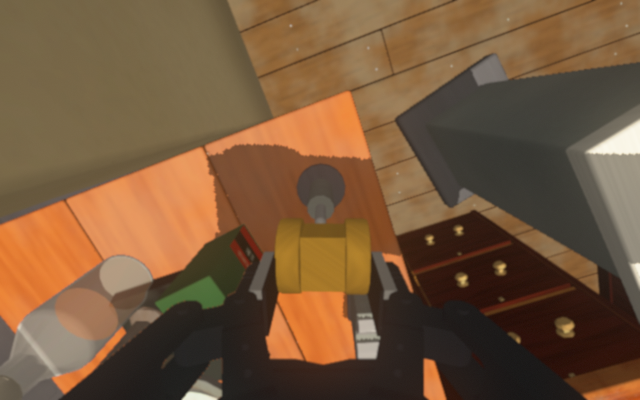

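```bash
python3 - <<'E'
from h import *
zoom('w10.png',260,390,180,320,5)
c=load('pics/w10.pkl'); 
# pin foot and column top
print(proj(c,[.3813,-.28,.008]),proj(c,[.3813,-.28,.068]))
E
```

```text
[[321.21064932 188.80655579]] [[320.97308868 208.38115231]]
```

View pics/w10z.png

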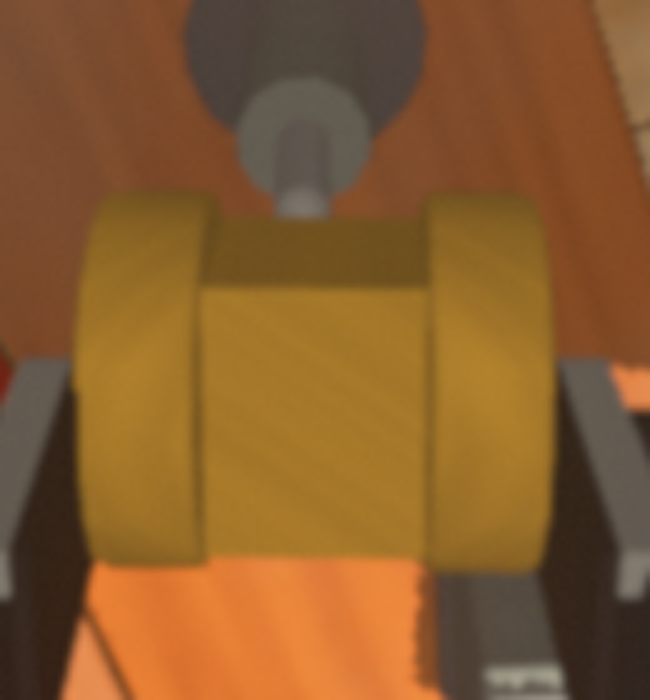

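```bash
python3 - <<'E'
from h import *
c=load('pics/w10.pkl'); o=c['obs']; t=o['ee_pos']; psi=np.radians(o['tcp_rot'][2])
ax=np.array([np.cos(psi),np.sin(psi),0]); n=np.array([np.sin(psi),-np.cos(psi),0]); print(ax,n)
def pl(u,v):
    q,r=ray(c,u,v); q=q-t; return np.array([q@n,q[2]]),np.array([r@n,r[2]])/np.hypot(r@n,r[2])
L=[pl(260+x/5,180+y/5) for x,y in((150,192),(490,195),(145,566),(490,570))]
from scipy.optimize import least_squares
f=lambda p:[abs((p-q)[0]*r[1]-(p-q)[1]*r[0])-.02 for q,r in L]
s=least_squares(f,[-.003,-.006]); print('centre rel tool n,z',s.x)
for n_,z_ in (s.x,(-.0037,-.0055)):
    Cc=t+n*n_+[0,0,z_]
    X=onz(c,260+315.5/5,180+378/5,Cc[2])-t; print('axial',X@ax,X@n)
    print(edgeang(c,260+315/5,180+288/5,Cc,n),edgeang(c,260+315/5,180+557/5,Cc,n))
P=np.array([.3813,-.28,.102])-t; print('pin rel tool: ax',P@ax,'n',P@n)
X=onz(c,320.6,208,.068)-t; print('pin coltop rel', X@ax, X@n)
E
```

```text
[-0.82083264  0.57116878  0.        ] [0.57116878 0.82083264 0.        ]
centre rel tool n,z [-0.0024919  -0.00774394]
axial 0.0005255915055889719 -0.0024078650106867296
-53.2486391312966 38.647865003619046
axial 0.0005198099585146832 -0.0035667689445438985
-52.61647132935179 36.47427309510671
pin rel tool: ax -0.000931959726168271 n -0.0032920231787386595
pin coltop rel -0.0012247773448888061 -0.0036087540985870726
```

Emit:
send_rows --pt "1 0.5 -2 -15 0" --pt "1 0.5 -2 -26 0" --pt "1 0.5 -2 -30 0" --pt "1 0.5 -2 -33 0" --pt "1 0.5 -2 -35 0" --pt "1 0.5 -2 -35 0"

```text
time: 11.0
ee_pos: [0.3831, -0.28, 0.1204]
tcp_rot: [-180.0, 0.0, 145.1]
wrist_force: [0.6, -0.5, -1.7]
opening: 0.0449
```

```bash
python3 - <<'E'
from h import *
wsnap('w11.png');zoom('w11.png',260,390,180,320,5)
E
```

```text
11.0 [ 0.3831 -0.28    0.1204] [-1.800e+02  1.000e-02  1.451e+02] [ 0.58 -0.45 -1.68] 0.0449
```

View pics/w11z.png

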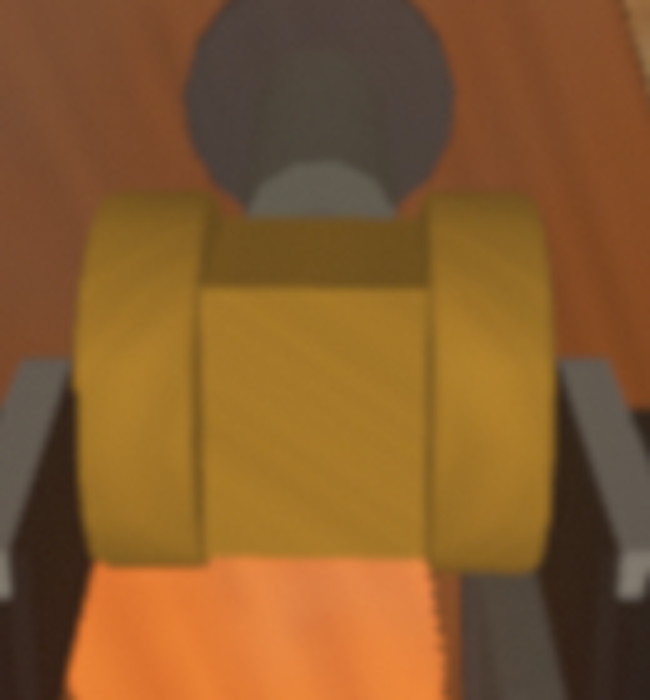

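Emit:
send_rows --pt "1 0 0 -2 0" --pt "1 0 0 -4 0" --pt "1 0 0 -4 0"

```text
time: 11.42
ee_pos: [0.383, -0.2798, 0.1161]
tcp_rot: [-180.0, -0.0, 145.1]
wrist_force: [1.0, 0.1, -1.7]
opening: 0.0449
```

Emit:
send_rows --pt "1 0 0 -2 0" --pt "1 0 0 -4 0" --pt "1 0 0 -4 0"

```text
time: 11.8
ee_pos: [0.383, -0.2799, 0.1121]
tcp_rot: [-180.0, -0.0, 145.1]
wrist_force: [0.6, 0.1, -0.8]
opening: 0.0449
```

Emit:
send_rows --pt "1 0 0 -1 0" --pt "1 0 0 -2 0" --pt "1 0 0 -2 0"

```text
time: 12.18
ee_pos: [0.3831, -0.2799, 0.1102]
tcp_rot: [180.0, -0.0, 145.1]
wrist_force: [0.4, 0.5, -1.3]
opening: 0.045
```

Emit:
send_rows --pt "1 0 0 -1 0" --pt "1 0 0 -1 0"

```text
time: 12.42
ee_pos: [0.3831, -0.2799, 0.1092]
tcp_rot: [-180.0, -0.0, 145.1]
wrist_force: [0.9, 0.9, -1.5]
opening: 0.0446
```

Emit:
send_rows --pt "1 0 0 -1 0" --pt "1 0 0 -2 0" --pt "1 0 0 -2 0"

```text
time: 12.8
ee_pos: [0.3831, -0.2799, 0.1072]
tcp_rot: [180.0, -0.0, 145.1]
wrist_force: [-0.5, 0.2, -1.5]
opening: 0.0448
```

Emit:
send_rows --pt "1 0 0 -1 0" --pt "1 0 0 -1 0"

```text
time: 13.05
ee_pos: [0.3831, -0.2799, 0.1062]
tcp_rot: [180.0, -0.0, 145.1]
wrist_force: [0.1, -0.2, -1.4]
opening: 0.0446
```

Emit:
send_rows --pt "1 0 0 -1 0" --pt "1 0 0 -1 0"

```text
time: 13.3
ee_pos: [0.3831, -0.2799, 0.1055]
tcp_rot: [180.0, 0.0, 145.1]
wrist_force: [-0.9, 0.2, 2.0]
opening: 0.0449
```

Emit:
send_rows --pt "1 0 0 -1 0" --pt "1 0 0 -1 0"

```text
time: 13.55
ee_pos: [0.3833, -0.28, 0.1052]
tcp_rot: [180.0, 0.1, 145.1]
wrist_force: [-2.6, 1.9, 7.2]
opening: 0.0448
```

Emit:
send_rows --pt "1 0 0 -0.5 0" --pt "1 0 0 -0.5 0" --pt "1 0 0 -0.5 0" --pt "1 0 0 -0.5 0"

```text
time: 14.05
ee_pos: [0.3833, -0.28, 0.1051]
tcp_rot: [180.0, 0.1, 145.1]
wrist_force: [-3.1, 2.5, 10.8]
opening: 0.0449
```

```bash
python3 - <<'E'
from h import *
wsnap('w12.png');zoom('w12.png',260,390,180,320,5)
E
```

```text
14.05 [ 0.3833 -0.28    0.1051] [1.800e+02 8.000e-02 1.451e+02] [-3.08  2.49 10.79] 0.0449
```

View pics/w12z.png

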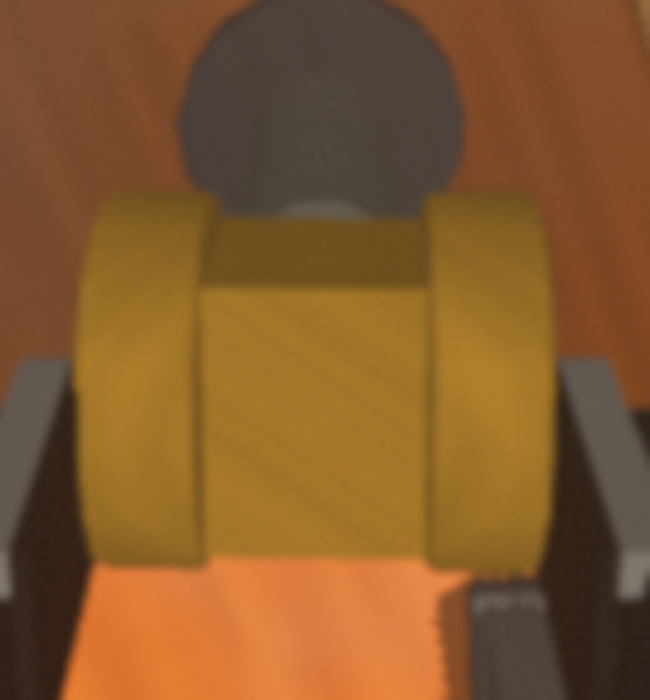

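Emit:
send_rows --pt "1 0 0 25 0" --pt "1 0 0 60 0" --pt "1 8 30 62 0" --pt "1 16 75 62 0" --pt "1 25 115 62 0" --pt "1 31 131 62 0" --pt "1 31 131 30 0" --pt "1 31 131 6 0" --pt "1 31 131 2 0" --pt "1 31 131 2 0"

```text
time: 15.35
ee_pos: [0.4142, -0.149, 0.1063]
tcp_rot: [180.0, 0.0, 145.1]
wrist_force: [0.3, 0.2, -1.5]
opening: 0.0447
```

```bash
python3 - <<'E'
from h import *
wsnap('w13.png');zoom('w13.png',260,390,180,320,5)
E
```

```text
15.35 [ 0.4142 -0.149   0.1063] [1.8000e+02 1.0000e-02 1.4509e+02] [ 0.31  0.24 -1.51] 0.0447
```

View pics/w13z.png

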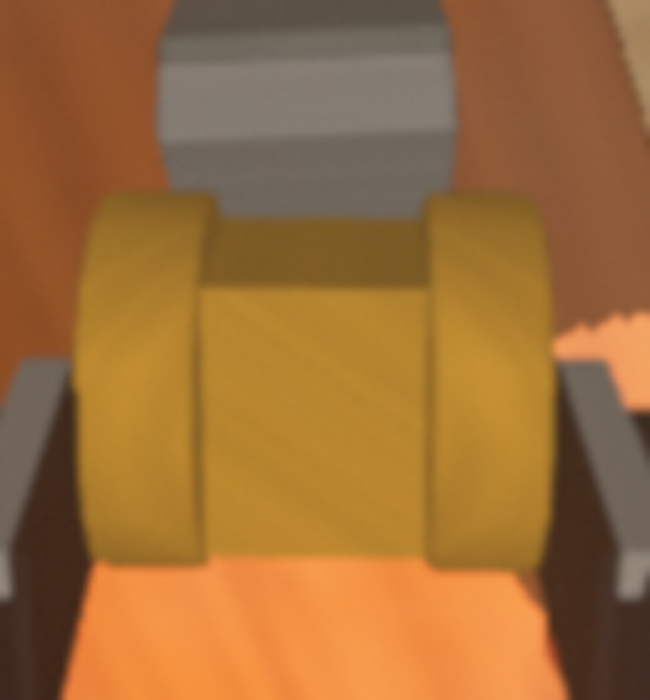

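Emit:
send_rows --squeeze 20 --pt "1 0 0 -4 0" --pt "1 1.2 1.7 -5 0" --pt "1 2.4 3.4 -5.5 0" --pt "1 3.6 5.1 -7 0" --pt "1 4.6 6.6 -8.6 0" --pt "1 5.3 7.6 -10.6 0" --pt "1 5.3 7.6 -10.6 0"

```text
time: 16.27
ee_pos: [0.4185, -0.1452, 0.1003]
tcp_rot: [-179.5, 0.4, 145.0]
wrist_force: [-23.7, -19.2, 41.2]
opening: 0.045
```

```bash
python3 - <<'E'
from h import *
wsnap('w14.png');zoom('w14.png',260,390,180,320,5)
E
```

```text
16.27 [ 0.4185 -0.1452  0.1003] [-179.52    0.39  144.97] [-23.71 -19.24  41.17] 0.045
```

View pics/w14z.png

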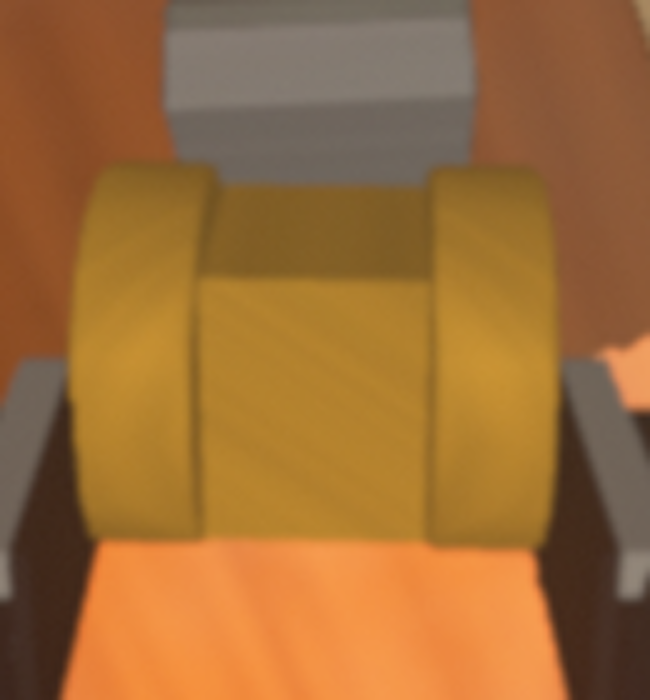

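Emit:
send_rows --pt "1 0 0 6 0" --pt "1 0 0 16 0" --pt "1 0 0 16 0"

```text
time: 16.7
ee_pos: [0.42, -0.1413, 0.112]
tcp_rot: [180.0, 0.1, 145.1]
wrist_force: [-0.3, -0.6, -2.1]
opening: 0.0449
```

```bash
cat >> h.py <<'E'
from scipy.optimize import least_squares
def meas(f):
    """auto: wrist picture -> disc silhouette rows (left/right disc), block edges; returns centre rel tool and edge angles"""
    c=load('pics/'+f+'.pkl'); t=c['obs']['ee_pos']; psi=np.radians(c['obs']['tcp_rot'][2])
    n=np.array([np.sin(psi),-np.cos(psi),0])
    return c,t,n
def fit(f,tops,bots,edges,x0=260,y0=180,k=5,xl=150,xr=490,xm=315):
    c,t,n=meas(f)
    P=[(xl,tops[0]),(xr,tops[1]),(xl,bots[0]),(xr,bots[1])]
    L=[]
    for x,y in P:
        q,r=ray(c,x0+x/k,y0+y/k); q=q-t; L.append((np.array([q@n,q[2]]),np.array([r@n,r[2]])/np.hypot(r@n,r[2])))
    g=lambda p:[abs((p-q)[0]*r[1]-(p-q)[1]*r[0])-.02 for q,r in L]
    s=least_squares(g,[-.003,-.006]).x
    # correct depth bias: shift 4.3 mm toward camera along the view line (found at pin contact)
    vd=np.mean([r for q,r in L],0); vd=vd/np.linalg.norm(vd); vd=vd*np.sign(-vd[1]); s2=s-vd*.0045
    print('centre rel tool (n,z) raw',(s*1e3).round(1),'corr',(s2*1e3).round(1),'tool',t.round(4))
    for e in edges:
        print('edge',[np.round(edgeang(c,x0+xm/k,y0+e/k,t+n*p[0]+[0,0,p[1]],n),1) for p in(s,s2)])
    return s,s2
E
python3 - <<'E'
from h import *
fit('w9',(192,195),(567,570),(289,556))
fit('w13',(192,192),(565,568),(288,556))
wsnap('w15.png');zoom('w15.png',260,390,180,320,5)
E
```

```text
centre rel tool (n,z) raw [-2.6 -7.5] corr [-4.6 -3.6] tool [ 0.4169 -0.1458  0.1156]
edge [np.float64(-53.0), np.float64(-52.1)]
edge [np.float64(37.3), np.float64(33.3)]
centre rel tool (n,z) raw [-2.7 -7.8] corr [-4.7 -3.8] tool [ 0.4142 -0.149   0.1063]
edge [np.float64(-52.7), np.float64(-51.9)]
edge [np.float64(39.2), np.float64(34.8)]
16.7 [ 0.42   -0.1413  0.112 ] [1.7995e+02 7.0000e-02 1.4511e+02] [-0.34 -0.64 -2.09] 0.0449
```

View pics/w15z.png

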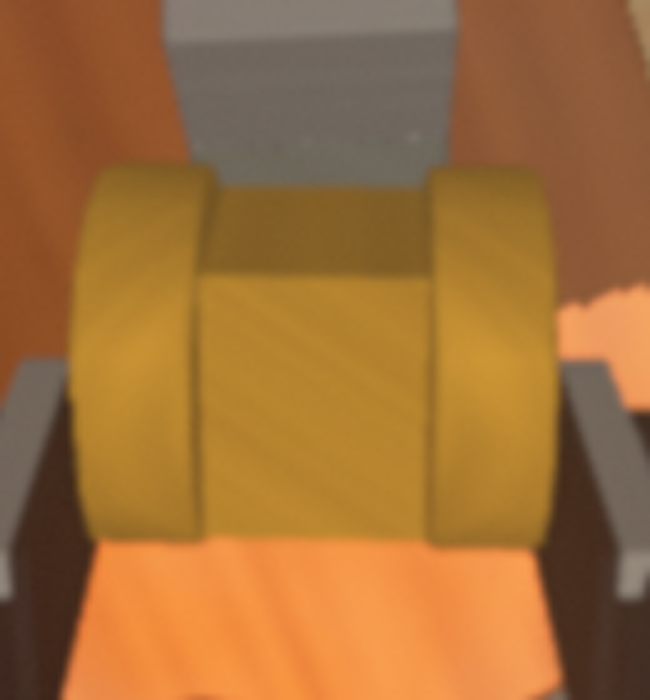

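```bash
python3 - <<'E'
from h import *
fit('w15',(165,168),(541,546),(275,540))
E
```

```text
centre rel tool (n,z) raw [-5.8 -7.3] corr [-7.8 -3.2] tool [ 0.42   -0.1413  0.112 ]
edge [np.float64(-48.2), np.float64(-47.5)]
edge [np.float64(49.5), np.float64(41.6)]
```

Emit:
send_rows --pt "1 -3.8 -5 -6 0" --pt "1 -3.8 -5 -13 0" --pt "1 -3.8 -5 -13 0" --pt "0.3 -3.8 -5 -13 0" --pt "0.3 -3.8 -5 -13 0" --pt "0.3 -3.8 -5 -12 0" --pt "0.3 -11 -15.5 -9 0" --pt "0.3 -11 -15.5 -9 0"

```text
time: 17.75
ee_pos: [0.408, -0.1576, 0.1024]
tcp_rot: [-180.0, 0.0, 145.0]
wrist_force: [-0.4, -0.7, -0.6]
opening: 0.0597
```

```bash
python3 - <<'E'
from h import *
wsnap('w16.png');zoom('w16.png',260,390,180,340,4)
E
```

```text
17.75 [ 0.408  -0.1576  0.1024] [-1.7999e+02  2.0000e-02  1.4504e+02] [-0.4  -0.71 -0.57] 0.0597
```

View pics/w16z.png

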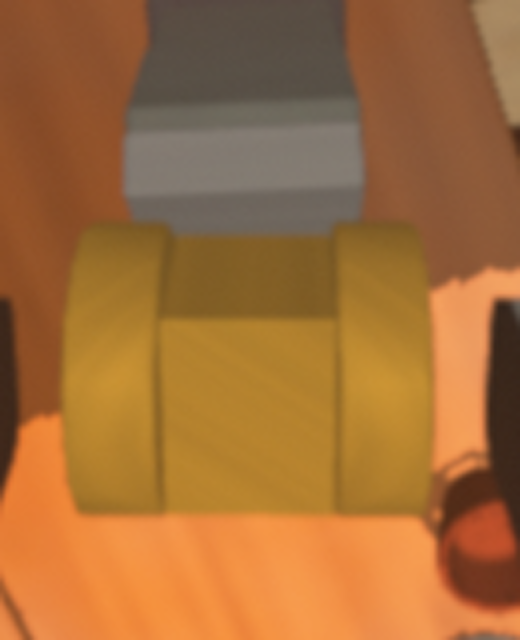

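```bash
python3 - <<'E'
from h import *
C=np.array([.4117,-.1527,.096]); n=np.array([.574,.819,0])
b=load('pics/w16.pkl')
print(edgeang(b,260+248/4,180+317/4,C,n),proj(b,C),180+370/4)
r=14.5
import math
c=np.radians
# rolling path, phi0=-22
phi0=-22; 
for d in range(0,84,7):
    th=math.radians(phi0+d)
    if d<=37: k=14.14*math.radians(d)/1; cx=cz=k; nu=-45
    else:
        nu=-45+(d-37); cx=23.3+20*math.sin(math.radians(nu)); cz=-5+20*math.cos(math.radians(nu))
    px=cx+r*math.sin(th); pz=cz+r*math.cos(th)
    if d==0: p0=(px,pz)
    pr=1.5
    dn=px-p0[0]-pr*math.sin(math.radians(nu))*(d>0); dz=pz-p0[1]-pr*math.cos(math.radians(nu))*(d>0)
    print(d,'c',round(cx,1),round(cz,1),'n,z',round(dn,1),round(dz,1),'xy',round(dn*.574,1),round(dn*.819,1))
E
```

```text
-46.13972960362577 [[321.738106   270.65638879]] 272.5
0 c 0.0 0.0 n,z 0.0 0.0 xy 0.0 0.0
7 c 1.7 1.7 n,z 4.5 1.2 xy 2.6 3.7
14 c 3.5 3.5 n,z 7.9 3.3 xy 4.6 6.5
21 c 5.2 5.2 n,z 11.4 5.2 xy 6.6 9.4
28 c 6.9 6.9 n,z 14.9 6.8 xy 8.6 12.2
35 c 8.6 8.6 n,z 18.4 8.3 xy 10.6 15.1
42 c 10.4 10.3 n,z 21.8 9.4 xy 12.5 17.9
49 c 12.4 11.8 n,z 25.2 10.0 xy 14.5 20.7
56 c 14.5 13.0 n,z 28.7 10.2 xy 16.5 23.5
63 c 16.8 13.9 n,z 32.2 10.0 xy 18.5 26.4
70 c 19.1 14.6 n,z 35.7 9.4 xy 20.5 29.2
77 c 21.6 14.9 n,z 39.0 8.3 xy 22.4 31.9
```

Emit:
send_rows --squeeze 20 --pt "1 0 0 0 0" --pt "1 0 0 0 0" --pt "1 0 0 0 0" --pt "1 0 0 0 0" --pt "1 0 0 0 0" --pt "1 2.6 3.7 1.2 0" --pt "1 4.6 6.5 3.3 0" --pt "1 6.6 9.4 5.2 0" --pt "1 8.6 12.2 6.8 0" --pt "1 10.6 15.1 8.3 0"

```text
time: 19.05
ee_pos: [0.4184, -0.1423, 0.11]
tcp_rot: [-179.9, -0.0, 145.1]
wrist_force: [-4.5, -6.2, -0.5]
opening: 0.0454
```

```bash
python3 - <<'E'
from h import *
wsnap('w17.png');zoom('w17.png',260,390,180,320,5)
E
```

```text
19.05 [ 0.4184 -0.1423  0.11  ] [-1.7986e+02 -3.0000e-02  1.4507e+02] [-4.51 -6.18 -0.5 ] 0.0454
```

View pics/w17z.png

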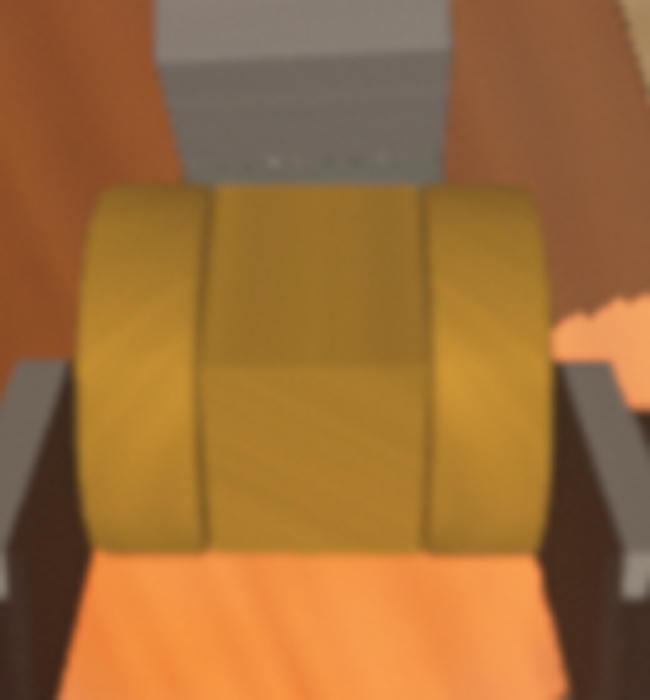

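```bash
python3 - <<'E'
from h import *
fit('w17',(185,185),(551,552),(365,))
c,t,n=meas('w17'); C=np.array([.4117,-.1527,.096]); print('tool rel C',(t-C)@n,(t-C)[2])
E
```

```text
centre rel tool (n,z) raw [ -2.2 -11.2] corr [-4.3 -7.2] tool [ 0.4184 -0.1423  0.11  ]
edge [np.float64(-26.7), np.float64(-26.7)]
tool rel C 0.012399149798010165 0.013995557990774746
```

Emit:
send_rows --pt "1 2 2.8 0 0" --pt "1 3.9 5.6 0.2 0" --pt "1 5.9 8.4 0.2 0" --pt "1 7.9 11.3 -0.3 0" --pt "1 9.9 14.2 -1.2 0"

```text
time: 19.73
ee_pos: [0.4288, -0.1279, 0.1099]
tcp_rot: [-179.9, 0.0, 145.1]
wrist_force: [-5.4, -3.8, 9.4]
opening: 0.0455
```

```bash
python3 - <<'E'
from h import *
wsnap('w18.png');zoom('w18.png',260,390,180,320,5)
E
```

```text
19.73 [ 0.4288 -0.1279  0.1099] [-1.7993e+02  5.0000e-02  1.4508e+02] [-5.38 -3.81  9.39] 0.0455
```

View pics/w18z.png

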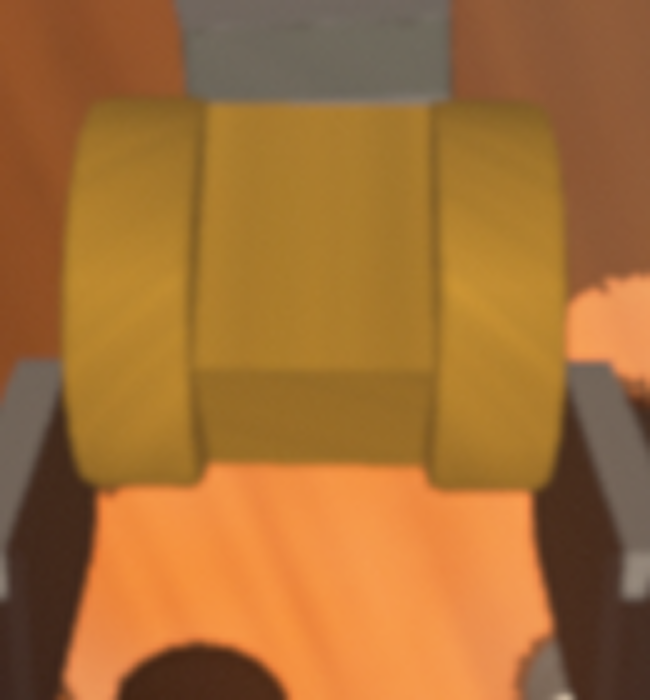

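```bash
python3 - <<'E'
from h import *
fit('w18',(100,102),(486,489),(370,))
c,t,n=meas('w18'); C=np.array([.4117,-.1527,.096]); print('tool rel C',(t-C)@n,(t-C)[2])
E
```

```text
centre rel tool (n,z) raw [-13.9  -4.9] corr [-15.7  -0.8] tool [ 0.4288 -0.1279  0.1099]
edge [np.float64(-2.8), np.float64(-3.5)]
tool rel C 0.03007540192580848 0.01387774685042592
```

Emit:
send_rows --pt "1 0 0 6 0" --pt "1 -4.5 -6.5 6 0" --pt "1 -8.8 -12.5 4 0" --pt "1 -8.8 -12.5 -8 0" --pt "1 -8.8 -12.5 -12.5 0" --pt "0.3 -8.8 -12.5 -12.5 0" --pt "0.3 -8.8 -12.5 -12.5 0" --pt "0.3 -8.8 -12.5 -10 0" --pt "0.3 -15 -21 -7 0" --pt "0.3 -20.3 -29.1 -7 0"

```text
time: 21.02
ee_pos: [0.4083, -0.1573, 0.1026]
tcp_rot: [-180.0, 0.0, 145.1]
wrist_force: [0.2, -0.3, -1.4]
opening: 0.0598
```

Emit:
send_rows --pt "0.3 0 0 0 0"

```text
time: 21.15
ee_pos: [0.4082, -0.1574, 0.1024]
tcp_rot: [-180.0, 0.0, 145.0]
wrist_force: [-0.1, -1.1, 0.5]
opening: 0.0597
```

```bash
python3 - <<'E'
from h import *
wsnap('w19.png');zoom('w19.png',260,390,180,340,4)
c,t,n=meas('w19'); C=np.array([.4117,-.1527,.096]); print('tool rel C',(t-C)@n,(t-C)[2])
E
```

```text
21.15 [ 0.4082 -0.1574  0.1024] [-1.8000e+02  1.0000e-02  1.4502e+02] [-0.08 -1.05  0.49] 0.0597
tool rel C -0.005827326769900356 0.00636039220694351
```

View pics/w19z.png

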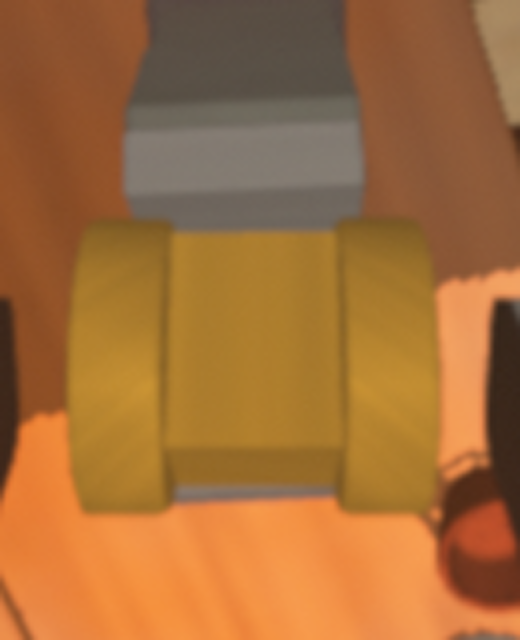

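Emit:
send_rows --pt "0.3 1.1 1.6 0 0" --pt "1 1.1 1.6 0 0" --pt "1 1.1 1.6 0 0" --pt "1 1.1 1.6 0 0" --pt "1 1.1 1.6 0 0" --pt "1 3.7 5.3 1 0" --pt "1 5.7 8.1 2.8 0" --pt "1 7.7 11 4.5 0" --pt "1 9.7 13.8 6 0" --pt "1 11.7 16.7 7.3 0"

```text
time: 22.45
ee_pos: [0.4193, -0.1408, 0.1093]
tcp_rot: [-179.8, -0.0, 145.1]
wrist_force: [-3.9, -7.3, 0.8]
opening: 0.0454
```

Emit:
send_rows --pt "1 2 2.8 0.3 0" --pt "1 3.9 5.6 0.4 0" --pt "1 5.9 8.4 0.2 0" --pt "1 7.9 11.3 -0.5 0" --pt "1 9.9 14.2 -1.6 0" --pt "1 11 15.7 -3 0"

```text
time: 23.2
ee_pos: [0.4311, -0.1246, 0.1078]
tcp_rot: [-179.9, 0.1, 145.1]
wrist_force: [-4.4, -2.2, 13.4]
opening: 0.0451
```

```bash
python3 - <<'E'
from h import *
C=np.array([.4117,-.1527,.096]); n=np.array([.574,.819,0])
b=load('pics/w19.pkl'); print(edgeang(b,260+252/4,180+447/4,C,n))
wsnap('w20.png');zoom('w20.png',260,390,180,320,5)
c,t,n=meas('w20'); print('tool rel C',(t-C)@n,(t-C)[2])
E
```

```text
1.247680994879185
23.2 [ 0.4311 -0.1246  0.1078] [-1.7992e+02  6.0000e-02  1.4508e+02] [-4.36 -2.22 13.43] 0.0451
tool rel C 0.034121732089809016 0.01177685169412565
```

View pics/w20z.png

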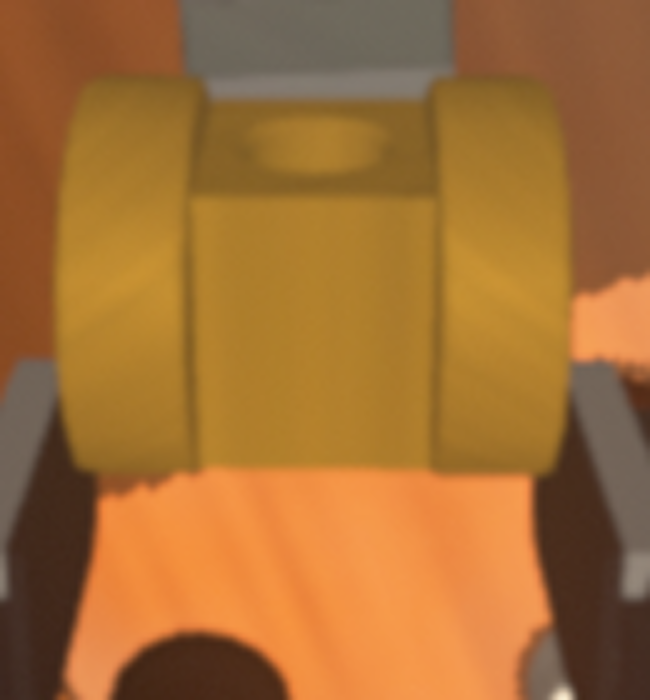

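The hole is now in view at zoom (318,145), on the face toward the camera, so the roll is working in the right direction.

```bash
python3 - <<'E'
from h import *
fit('w20',(78,80),(470,472),(197,))
E
```

```text
centre rel tool (n,z) raw [-16.7  -3.4] corr [-18.5   0.8] tool [ 0.4311 -0.1246  0.1078]
edge [np.float64(-43.8), np.float64(-43.1)]
```

Emit:
send_rows --pt "1 0 0 8 0" --pt "1 -4.5 -6.5 8 0" --pt "1 -8.9 -12.8 5 0" --pt "1 -8.9 -12.8 -7 0" --pt "1 -8.9 -12.8 -11.8 0" --pt "0.3 -8.9 -12.8 -11.8 0" --pt "0.3 -8.9 -12.8 -11.8 0" --pt "0.3 -8.9 -12.8 -8 0" --pt "0.3 -15 -21 -4.3 0" --pt "0.3 -21.8 -31.2 -4.3 0"

```text
time: 24.5
ee_pos: [0.4093, -0.1561, 0.1027]
tcp_rot: [180.0, 0.0, 145.1]
wrist_force: [-0.9, -0.6, -0.3]
opening: 0.0595
```

Emit:
send_rows --pt "0.3 0 0 0 0"

```text
time: 24.62
ee_pos: [0.409, -0.1563, 0.1024]
tcp_rot: [-180.0, 0.0, 145.0]
wrist_force: [-0.5, 0.0, -0.5]
opening: 0.06
```

```bash
python3 - <<'E'
from h import *
wsnap('w21.png');zoom('w21.png',260,390,180,340,4)
c,t,n=meas('w21'); C=np.array([.4117,-.1527,.096]); print('tool rel C',(t-C)@n,(t-C)[2])
E
```

```text
24.62 [ 0.409  -0.1563  0.1024] [-1.8000e+02  2.0000e-02  1.4501e+02] [-0.48  0.04 -0.54] 0.06
tool rel C -0.00448647253428004 0.006377838535843616
```

View pics/w21z.png

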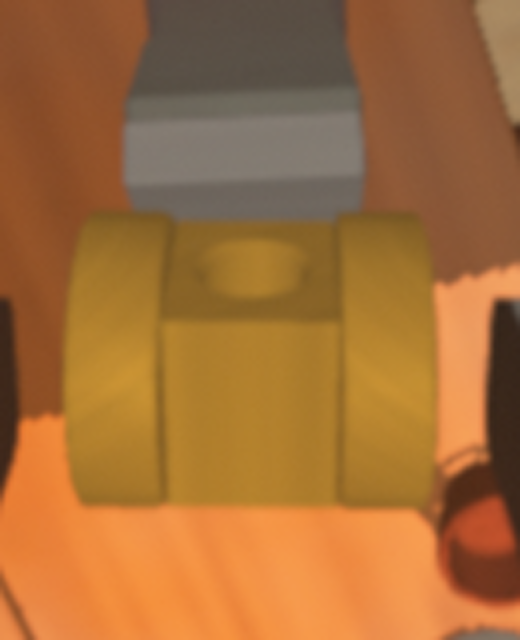

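Seated again, with the hole facing −n (zoom 250,268). Same cycle once more.

Emit:
send_rows --pt "1 0 0 0 0" --pt "1 0 0 0 0" --pt "1 0 0 0 0" --pt "1 0 0 0 0" --pt "1 2.6 3.7 1 0" --pt "1 4.6 6.5 2.8 0" --pt "1 6.6 9.4 4.5 0" --pt "1 8.6 12.2 6 0" --pt "1 10.6 15.1 7.3 0"

```text
time: 25.8
ee_pos: [0.4195, -0.1409, 0.1093]
tcp_rot: [-179.9, -0.0, 145.1]
wrist_force: [-5.2, -6.7, -0.9]
opening: 0.0452
```

Emit:
send_rows --pt "1 2 2.8 0.3 0" --pt "1 3.9 5.6 0.4 0" --pt "1 5.9 8.4 0.2 0" --pt "1 7.9 11.3 -0.5 0" --pt "1 9.9 14.2 -1.6 0" --pt "1 11 15.7 -3 0"

```text
time: 26.55
ee_pos: [0.4313, -0.1247, 0.1078]
tcp_rot: [-180.0, 0.1, 145.1]
wrist_force: [-5.0, -1.6, 14.9]
opening: 0.0453
```

```bash
python3 - <<'E'
from h import *
C=np.array([.4117,-.1527,.096]); n=np.array([.574,.819,0])
b=load('pics/w21.pkl'); print(edgeang(b,260+252/4,180+320/4,C,n))
wsnap('w22.png');zoom('w22.png',260,390,180,320,5)
c,t,n=meas('w22'); print('tool rel C',(t-C)@n,(t-C)[2])
E
```

```text
-40.845606894967425
26.55 [ 0.4313 -0.1247  0.1078] [-1.7998e+02  7.0000e-02  1.4509e+02] [-5.03 -1.56 14.94] 0.0453
tool rel C 0.03412883621387532 0.011753389326222122
```

View pics/w22z.png

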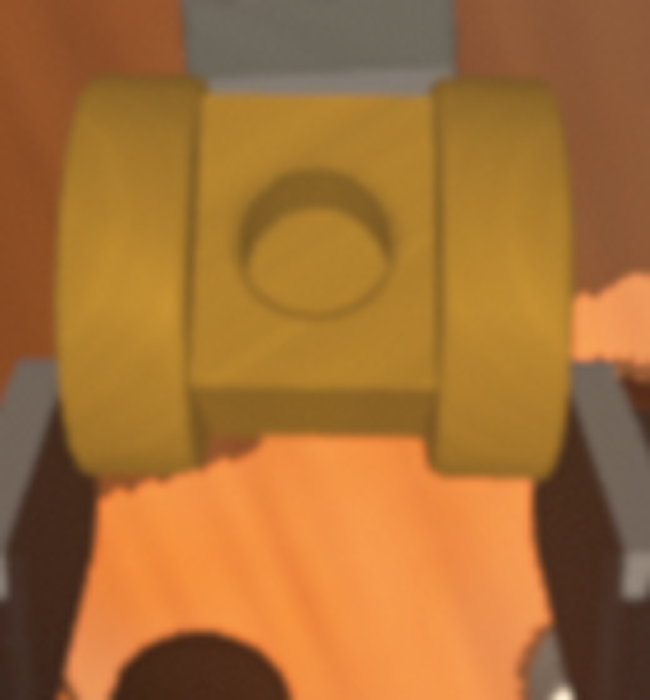

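```bash
python3 - <<'E'
from h import *
fit('w22',(76,80),(475,477),(387,))
E
```

```text
centre rel tool (n,z) raw [-17.5  -1.2] corr [-19.3   3. ] tool [ 0.4313 -0.1247  0.1078]
edge [np.float64(7.1), np.float64(6.0)]
```

Emit:
send_rows --pt "1 0 0 8 0" --pt "1 -4.5 -6.5 8 0" --pt "1 -8.6 -12.3 5 0" --pt "1 -8.6 -12.3 -7 0" --pt "1 -8.6 -12.3 -12.3 0" --pt "0.3 -8.6 -12.3 -12.3 0" --pt "0.3 -8.6 -12.3 -12.3 0" --pt "0.3 -8.6 -12.3 -8 0" --pt "0.3 -15 -21 -4.3 0" --pt "0.3 -21.8 -31.2 -4.3 0"

```text
time: 27.85
ee_pos: [0.409, -0.1565, 0.1027]
tcp_rot: [180.0, 0.0, 145.1]
wrist_force: [0.2, -0.6, -0.9]
opening: 0.0598
```

Emit:
send_rows --pt "0.3 0 0 0 0"

```text
time: 27.98
ee_pos: [0.4087, -0.1567, 0.1023]
tcp_rot: [-180.0, 0.0, 145.0]
wrist_force: [-1.0, 0.2, -1.2]
opening: 0.0597
```

```bash
python3 - <<'E'
from h import *
wsnap('w23.png');zoom('w23.png',260,390,180,340,4)
c,t,n=meas('w23'); C=np.array([.4117,-.1527,.096]); print('tool rel C',(t-C)@n,(t-C)[2])
E
```

```text
27.98 [ 0.4087 -0.1567  0.1023] [-1.7999e+02  1.0000e-02  1.4501e+02] [-1.    0.23 -1.2 ] 0.0597
tool rel C -0.0049575784642973885 0.006317213136155048
```

View pics/w23z.png

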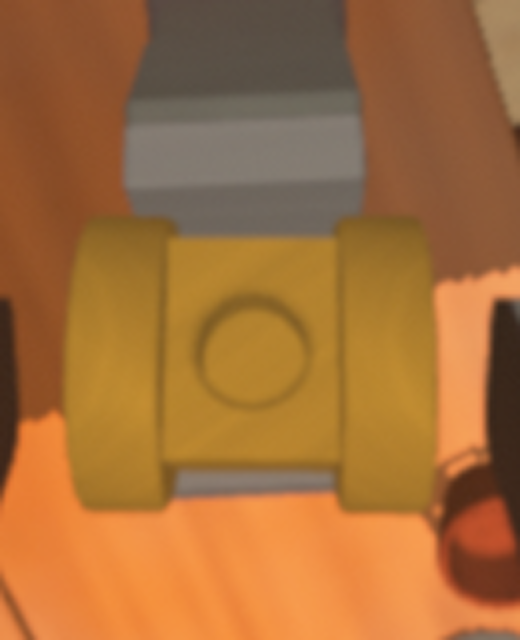

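Emit:
send_rows --pt "1 0 0 0 0" --pt "1 0 0 0 0" --pt "1 0 0 0 0" --pt "1 0 0 0 0" --pt "1 2.6 3.7 1 0" --pt "1 4.6 6.5 2.8 0" --pt "1 6.6 9.4 4.5 0" --pt "1 8.6 12.2 6 0" --pt "1 10.6 15.1 7.3 0"

```text
time: 29.15
ee_pos: [0.4192, -0.1412, 0.1092]
tcp_rot: [-179.8, -0.0, 145.1]
wrist_force: [-4.6, -5.4, 0.3]
opening: 0.0457
```

Emit:
send_rows --pt "1 2 2.8 0.3 0" --pt "1 3.9 5.6 0.4 0" --pt "1 5.9 8.4 0.2 0" --pt "1 7.9 11.3 -0.5 0" --pt "1 8.5 12.2 -0.8 0"

```text
time: 29.78
ee_pos: [0.4281, -0.1288, 0.1093]
tcp_rot: [-179.9, 0.0, 145.1]
wrist_force: [-4.7, -4.5, 8.0]
opening: 0.0458
```

```bash
python3 - <<'E'
from h import *
C=np.array([.4117,-.1527,.096]); n=np.array([.574,.819,0])
b=load('pics/w23.pkl'); print(edgeang(b,260+252/4,180+465/4,C,n))
wsnap('w24.png');zoom('w24.png',260,390,180,320,5)
E
```

```text
12.037740923389856
29.77 [ 0.4281 -0.1288  0.1093] [-1.7992e+02  2.0000e-02  1.4509e+02] [-4.66 -4.53  8.04] 0.0458
```

View pics/w24z.png

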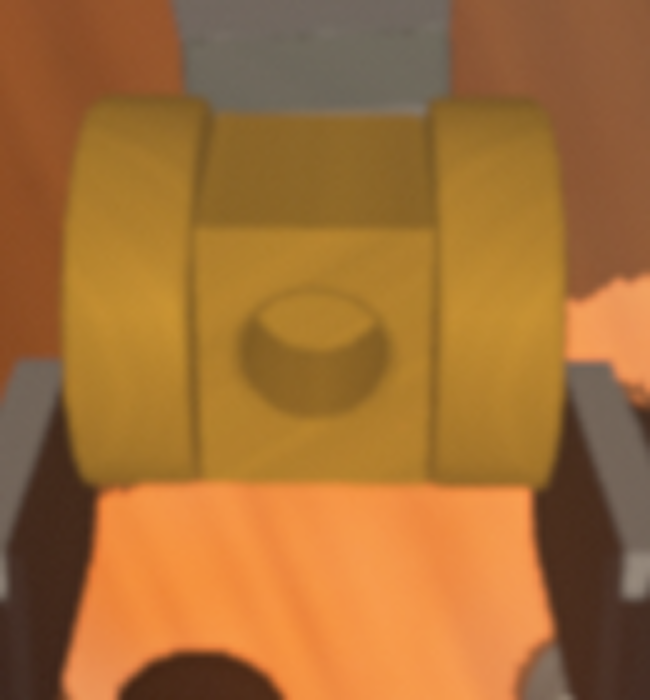

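```bash
python3 - <<'E'
from h import *
fit('w24',(97,99),(484,486),(227,482))
# angle from hole too: ray through mouth centre at radius 14
c,t,n=meas('w24')
for p in((-.0139,-.0049),(-.0157,-.0008)):
    print('mouth dir',edgeang(c,260+315/5,180+353/5,t+n*p[0]+[0,0,p[1]],n,.014))
E
```

```text
centre rel tool (n,z) raw [-14.3  -4.8] corr [-16.1  -0.7] tool [ 0.4281 -0.1288  0.1093]
edge [np.float64(-40.7), np.float64(-40.2)]
edge [np.float64(53.1), np.float64(44.2)]
mouth dir 0.6157995624346425
mouth dir -0.3110409705377752
```

Emit:
send_rows --squeeze 60 --pt "1 0 0 1 0" --pt "1 0 0 5 0" --pt "1 0 0 20 0" --pt "1 0 0 45 0" --pt "1 0 0 70 0" --pt "1 0 0 90 0" --pt "1 0 0 100 0" --pt "1 0 0 105 0" --pt "1 0 0 105 0" --pt "1 0 0 105 0"

```text
time: 31.08
ee_pos: [0.4282, -0.1284, 0.2131]
tcp_rot: [-180.0, -0.1, 145.1]
wrist_force: [-0.3, 0.9, -1.3]
opening: 0.0439
```

Emit:
send_rows --pt "1 0 0 0 0" --pt "1 0 0 0 0" --pt "1 0 0 0 0" --pt "1 0 0 0 0"

```text
time: 31.58
ee_pos: [0.4284, -0.1285, 0.2138]
tcp_rot: [180.0, 0.0, 145.1]
wrist_force: [0.4, 0.3, -1.7]
opening: 0.0444
```

```bash
python3 - <<'E'
from h import *
wsnap('w25.png');zoom('w25.png',260,390,180,320,5)
c=snap('scene','s25.png')
E
```

```text
31.57 [ 0.4284 -0.1285  0.2138] [180.    0.  145.1] [ 0.37  0.29 -1.71] 0.0444
```

View pics/w25z.png

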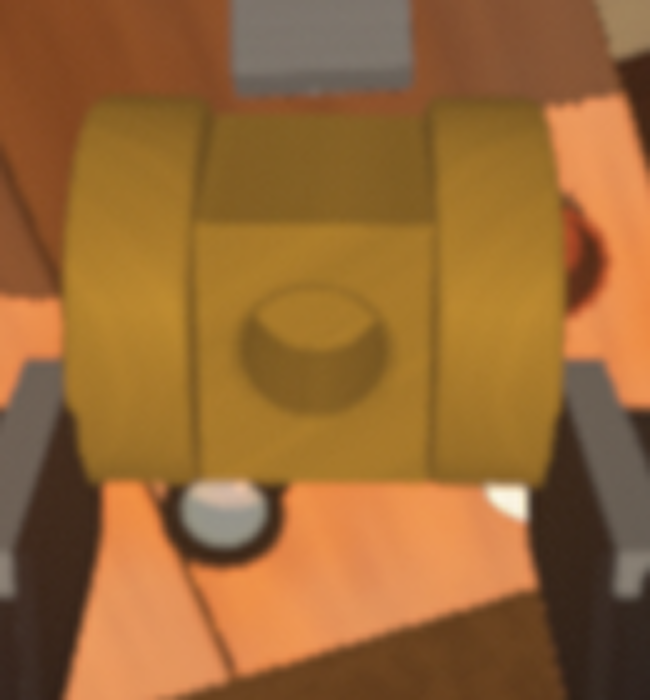

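View pics/s25.png

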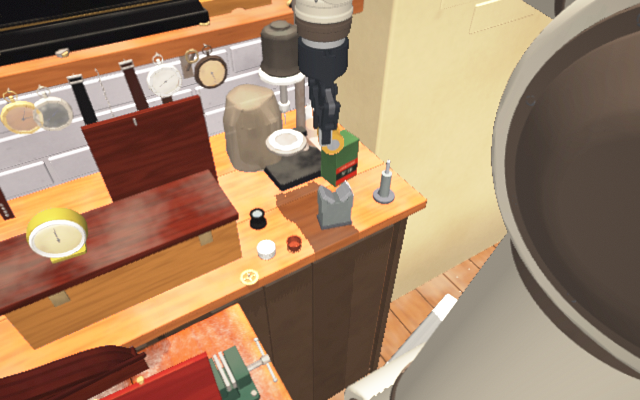

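```bash
python3 - <<'E'
from h import *
s=fit('w25',(97,99),(483,485),(222,482))
c,t,n=meas('w25')
for p in s: print('mouth dir',edgeang(c,260+314/5,180+349/5,t+n*p[0]+[0,0,p[1]],n,.014), 'centre z',t[2]+p[1])
print(bot.job_done())
E
```

```text
centre rel tool (n,z) raw [-14.1  -5.2] corr [-16.   -1.1] tool [ 0.4284 -0.1285  0.2138]
edge [np.float64(-42.2), np.float64(-41.6)]
edge [np.float64(57.5), np.float64(45.3)]
mouth dir 0.40077686105877935 centre z 0.20854915223170514
mouth dir -0.3993191407612919 centre z 0.21266000670356924
the job is handed in; nothing more can be done
None
```

I put the spacer over the feeler pin hole down, turned it over, and handed the job in still holding it hole up. `bot.job_done()` gives no verdict, so everything below comes from my own measurements.

**Pin step:** I gripped the spacer by its end discs and rolled it a little in the V-block, to about 7° off hole-down. I then lowered it over the pin until the wrist felt it strike, pressing at 7 to 11 N for about 0.5 s. The hole could not be seen during this step. I judged that the pin was on the bottom from the contact height.

**Turning over:** I turned it in four rolls up the V-block's wall and rim, about 40–50° each, laying it back and taking a fresh grip between rolls. An earlier attempt mostly slid in the fingers, with wrist forces up to about 50 N.

**Last checks before handing in (31.6 s on the clock):**

| Check | Measured | Required |
|---|---|---|
| Hole direction | 0 to 4° off straight up | within 14° |
| Spacer centre above worktop | about 0.21 m | at least 0.18 m |
| Grip | 60 N commanded, steady, fingers at 44 mm | held |
| Block and pin | well clear in the pictures | not touching |
| Eyeglass, tin, cup and clock wheel | at their starting places in the scene picture | within 30 mm |

**Disagreements:**
- My picture-based estimate of the spacer's centre differed by about 4 mm in height from the pin contact, so I corrected for that afterwards.
- The far block edge gave angles up to about 10° off the other readings. I did not rely on it, because it is an outline edge in that view.

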